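# Load the battery dock and ease its sprung hood shut

### The arm

A 6-joint arm with a two-finger parallel gripper is mounted at the origin on the work surface. World frame = base frame: x ahead of the robot, y to its left, z up, the work surface at z = 0. Lengths are in m, angles in rad, forces in N, time in s.
With the tool pointing down it reaches from about 0.425 to 1.125 m from the base axis. Payload 14.9 kg.
Tool frame: the origin (TCP) lies midway between the tips of the shut fingers; the grasp point (between the pads) lies 19 mm behind it; z points along the fingers, y is the line along which they close (so a half turn about z gives the same grasp; the last joint's range is limited). The gripper opens to 91 mm and grips with 3 to 60 N. Pads are 32 mm wide; open, the fingers measure 118 mm over their backs; the gripper's body (76 mm by 178 mm) begins 60 mm behind the grasp point.
Start: joints at [-1.374, 0.379, 1.734, -0, 1.028, -0.033], TCP at [0.159, -0.682, 0.214] pointing down, gripper open.
Joint ranges: [-2.77, 2.77], [-0.74, 2.19], [0, 2.66], [-1.06, 4.2], [0.31, 2.87], [-3.08, 3.08]. Speed limits (rad/s): [1.89, 1.89, 2.39, 3.14, 3.14, 3.14].

### API

Orientations are given as a rotation vector (axis times angle).
In Python, from plant import arm gives the robot as it stands.
- The arm moves only by the tool send_rows, never from a script. Its argument "series" is a list of rows, each a list of 7 numbers: the shift along the tool's x, y, z in cm, then the turn, a rotation vector about the tool's x, y, z in rad, then the opening, from 0 (shut) to 1 (fully open). A call has 1 to 10 rows; each row is the pose to reach, as a shift and turn from the pose commanded when the call began, along the tool's axes at that moment; what a row does not reach only later rows make up. A row lasts 1/12 s, in which the tool goes at most 41.7 mm and 7.16 degrees, less where a joint would pass 70% of its speed; a pose out of reach is approached as far as the arm can. A call with a gripper value outside its range is refused whole. The fingers move at their own pace and stop on an object; "force" is the grip in N (left out, the last holds). Time passes only in rows, so rows that repeat a pose let the fingers close. It gives the time, the measured TCP pose, the force, the opening and the grip force at its end, in the units of the state.
- arm.read_state(): the state, without advancing time (a new reading comes with each control period).
- arm.get_image(name): name is "side" or "top"; returns the picture (384x512x3 uint8, red, green, blue); there is no depth.
- arm.camera_model(name): a dict with "camera_matrix" (3x3 intrinsics, pixels), "k1" (the pictures are not rectified: a ray, as slopes to the right and down, at radius r is drawn at 1 + k1 r^2 times it, then the intrinsics apply), "camera_from_world" (4x4, takes a point from world to camera coordinates). Camera axes: x right, y up, looking along -z (the intrinsics and any distortion apply to the point x, -y, -z); pixel columns grow to the right and rows downward; lengths in m; the calibration is good to about 2 mm. A picture is of the moment at which its call begins. camera_model takes no time and is no camera call.
- arm.finish_job(): hands the job in; it is judged then, once.
The state is a dict: "time": time; "qpos": joint angles; "dq": joint speeds; "joint_torque": joint torques, N m; "position": TCP position; "ee_rot": TCP orientation; "force": force on the tool from outside, world axes, zero at the start; "torque": the same for the moment, N m; "finger_gap": finger opening in m; "grasp_force": force on a finger pad.
Only numpy, scipy, OpenCV 4.12 (cv2) and the standard library are available. Lean on these libraries where they do the work, as an engineer would, in place of code of your own. Each camera call takes 0.05 s, during which the arm holds its last target. There are 200 camera calls.

### The job

Get the tool batteries charging: first take the wooden offcut off the dock's blue dust hood and put it in the purple basket, then swing the hood up by its yellow bar until it stays open by itself, and slide every battery pack on the bench upright and fully home into bays of the dock. Then bring the hood down by its bar and ease it all the way shut against its spring - never let it snap down - and last press the green start button fully once the hood is shut. Leave the other things on the bench where they are.

Things in the scene. Friction and masses are not known exactly. Their poses are not given: they have to be found in the camera images.
- dock: black charging dock, fixed, 110 (x) x 260 (y) mm, deck 60 mm above the bench, with four rectangular bays open upward in a row along its y, 62 mm apart; a grey control end (110 x 70 mm, 45 mm high) adjoins its -y end. Origin: underside, below the middle of the four bays; x points away from its front, y along the row, z up. Its front (-x side) faces the robot, yaw varies a little
- bay0 (a point): bay 0 of the dock (0 at the +y end, 3 at the -y end): centre of the bay's floor, 20 mm above the bench. The opening is 60 (dock x) x 54 (dock y) mm, sharp-edged, 40 mm deep (mouth at the deck, 60 mm above the bench). A pack fully home stands on the floor, its origin at this point, and sticks 36 mm out of the deck (block 4 mm, then stem)
- bay1 (a point): bay 1 of the dock (0 at the +y end, 3 at the -y end): centre of the bay's floor, 20 mm above the bench. The opening is 60 (dock x) x 54 (dock y) mm, sharp-edged, 40 mm deep (mouth at the deck, 60 mm above the bench). A pack fully home stands on the floor, its origin at this point, and sticks 36 mm out of the deck (block 4 mm, then stem)
- bay2 (a point): bay 2 of the dock (0 at the +y end, 3 at the -y end): centre of the bay's floor, 20 mm above the bench. The opening is 60 (dock x) x 54 (dock y) mm, sharp-edged, 40 mm deep (mouth at the deck, 60 mm above the bench). A pack fully home stands on the floor, its origin at this point, and sticks 36 mm out of the deck (block 4 mm, then stem)
- bay3 (a point): bay 3 of the dock (0 at the +y end, 3 at the -y end): centre of the bay's floor, 20 mm above the bench. The opening is 60 (dock x) x 54 (dock y) mm, sharp-edged, 40 mm deep (mouth at the deck, 60 mm above the bench). A pack fully home stands on the floor, its origin at this point, and sticks 36 mm out of the deck (block 4 mm, then stem)
- hood (a joint): angle of the blue dust hood (hollow cover 117 x 262 x 50 mm over the deck, top 110 mm above the bench), rad: 0 shut, 1.85 fully open (leaning back). Over-centre spring hinge: below about 1.15 rad spring and weight pull it shut, with about 5 N at the bar when nearly shut, and if let go it snaps shut; past about 1.3 rad it goes on to 1.85 and stays there by itself
- hood_handle (a point): middle of the hood's yellow bar: round, 12 mm thick, 140 mm long, parallel to dock y, held by an arm near each end (65 mm from the middle), 40 mm clear ahead of the hood's front wall; on the bar's axis, 105 mm above the bench when shut. It lies 157 mm from the hinge axis horizontally and 45 mm above it when the hood is shut, and swings up and away from the robot; a round bar, it can turn between the fingers, so the tool can stay pointing down all the way
- hood_hinge (a point): point on the hood's hinge axis (parallel to dock y) at the rear of the deck, 60 mm above the bench
- start (a joint): travel of the start button, m: 0 up, 0.006 fully pressed (takes 5 N); springs back up
- start_top (a point): centre of the top of the green round start button, 28 mm wide, pressed straight down, on the dock's control end
- pack_a: rechargeable tool battery pack, 0.2 kg, bottom-heavy: a grey block 56 (its x) x 50 (its y) x 44 mm high with a orange band, and centred on it a black stem 40 (its x) x 30 (its y) mm that rises from 44 to 76 mm above the underside, with a patch of the same colour on top; stands upright, stem up. Origin: centre of its underside, z up. Fits a bay either way round (half turn), its x along dock x; may be absent
- pack_b: rechargeable tool battery pack, 0.2 kg, bottom-heavy: a grey block 56 (its x) x 50 (its y) x 44 mm high with a yellow band, and centred on it a black stem 40 (its x) x 30 (its y) mm that rises from 44 to 76 mm above the underside, with a patch of the same colour on top; stands upright, stem up. Origin: centre of its underside, z up. Fits a bay either way round (half turn), its x along dock x; may be absent
- pack_c: rechargeable tool battery pack, 0.2 kg, bottom-heavy: a grey block 56 (its x) x 50 (its y) x 44 mm high with a red band, and centred on it a black stem 40 (its x) x 30 (its y) mm that rises from 44 to 76 mm above the underside, with a patch of the same colour on top; stands upright, stem up. Origin: centre of its underside, z up. Fits a bay either way round (half turn), its x along dock x; may be absent
- pack_d: rechargeable tool battery pack, 0.2 kg, bottom-heavy: a grey block 56 (its x) x 50 (its y) x 44 mm high with a white band, and centred on it a black stem 40 (its x) x 30 (its y) mm that rises from 44 to 76 mm above the underside, with a patch of the same colour on top; stands upright, stem up. Origin: centre of its underside, z up. Fits a bay either way round (half turn), its x along dock x; may be absent
- offcut: pale wooden offcut, 44 (its x) x 150 (its y) x 20 mm, 0.09 kg, lying flat on the shut hood. Origin: centre of its underside
- basket: purple offcut basket, open on top, fixed: 220 (its x) x 170 (its y) x 85 mm high, walls 5 mm, a few flat strips on its floor (up to 13 mm). Origin: centre of its underside
- glue: bystander, to be left where it is: white glue bottle, 52 mm wide, 150 tall, origin at its underside
- jar: bystander, to be left where it is: jar with red cap, 64 mm wide, 90 tall, origin at its underside
- tape: bystander, to be left where it is: yellow tape measure, 65 x 36 x 62 mm, origin at its underside
- driver: bystander, to be left where it is: screwdriver with orange handle, lying
- twine: bystander, to be left where it is: pale cone of twine, 70 mm wide, 85 tall, origin at its underside
Mind the look-alikes: they are no part of the job. What is shaped like the pack_a but pink or turquoise is not meant.

How it is judged:
By the outcome, as a careful person would: the job done as asked, in the order asked, and still so for the second after the job is handed in, with the robot touching nothing.
Of pack_a, pack_b, pack_c, pack_d only 2 to 4 are there at a start; the rules pass over those that are not, and their reading is None.
At some moment in a run one of pack_a, pack_b, pack_c, pack_d may be knocked a few centimetres aside while the robot is not near it.
It also fails if it takes over 210 s, if anything falls off the work surface, if the arm or the gripper's body presses on something with over 40 N, if the wrist force passes 120 N, or if a joint passes its speed limit or range.

## Working session

There is one attempt and no reset: what is moved stays moved. The work goes in short steps, Python scripts to look and compute and a tool call to move; the robot and the scene stay as the last step left them, time stands still between calls to the robot, and variables do not carry over. Pictures are saved under pics/ and viewed, at most 14 in all, crops included, and the job is handed in when it is done.

Besides the shell and the picture viewer there is one more tool, called after ">>>" by a JSON object that holds its "api" and its "payload", one argument or row to a line. send_rows: Moves the arm, as the interface text tells. Its arguments: {"type":"object","properties":{"series":{"type":"array"},"force":{"type":"number"}},"required":["series"]}

```bash
ls; mkdir -p pics; cat > h.py <<'E'
import numpy as np, cv2
from plant import arm
from scipy.spatial.transform import Rotation as R
def save(n,f):
    im=arm.get_image(n); cv2.imwrite(f,im[:,:,::-1]); return im
def ray(n,uv):
    m=arm.camera_model(n);K=np.array(m["camera_matrix"]);T=np.array(m["camera_from_world"])
    d=np.linalg.solve(K,[uv[0],uv[1],1.])[:2]; u=d.copy()
    for _ in range(20): u=d/(1+m["k1"]*(u@u))
    v=T[:3,:3].T@np.array([u[0],-u[1],-1.]); c=-T[:3,:3].T@T[:3,3]
    return c,v/np.linalg.norm(v)
def onz(n,uv,z):
    c,v=ray(n,uv); return c+v*(z-c[2])/v[2]
def proj(n,p):
    m=arm.camera_model(n);K=np.array(m["camera_matrix"]);T=np.array(m["camera_from_world"])
    q=T[:3,:3]@np.array(p)+T[:3,3]; u=np.array([q[0],-q[1]])/-q[2]
    u=u*(1+m["k1"]*(u@u)); return (K@[u[0],u[1],1])[:2]
def tool(p):
    "world target TCP -> shift in tool axes cm"
    s=arm.read_state(); r=R.from_rotvec(s["ee_rot"]); return (r.inv().apply(np.array(p)-s["position"])*100).round(2)
E
python3 - <<'E'
from h import *
a=save("top","pics/top0.png");b=save("side","pics/side0.png")
s=arm.read_state();print(s)
print(R.from_rotvec(s["ee_rot"]).as_matrix().round(3))
for n in("top","side"):
    m=arm.camera_model(n);print(m); print(ray(n,(256,192)))
E
```

```text
pics
{'time': 0.1, 'qpos': array([-1.37427797e+00,  3.79350314e-01,  1.73471458e+00,  5.14617676e-07,
        1.02851327e+00, -3.33169846e-02]), 'dq': array([ 0.0002047 , -0.00017925,  0.00117022,  0.00057334, -0.00121142,
       -0.00028067]), 'joint_torque': array([ 7.59976629e-04, -7.65039897e+01, -4.35295308e+01,  6.52506715e-02,
        3.98341846e-02, -1.23555847e-05]), 'position': array([ 0.15938574, -0.68124869,  0.21336177]), 'ee_rot': array([-3.11989568e+00, -3.60117361e-01,  1.25451861e-04]), 'force': array([-0.39712315, -0.02466129, -0.11967696]), 'torque': array([ 0.0309851 , -0.01228088,  0.02427415]), 'grasp_force': 0.0, 'finger_gap': 0.09117874790632456}
[[ 0.974  0.228 -0.   ]
 [ 0.228 -0.974  0.001]
 [ 0.    -0.001 -1.   ]]
{'camera_matrix': array([[347.46582139,   0.        , 260.52126247],
       [  0.        , 347.46582139, 190.61937004],
       [  0.        ,   0.        ,   1.        ]]), 'k1': -0.024474296374298092, 'camera_from_world': array([[-0.01181071, -0.99977197, -0.01779077,  0.08037339],
       [ 0.9810322 , -0.01502838,  0.19326138, -0.56176335],
       [-0.19348468, -0.01517077,  0.980986  , -0.9831161 ],
       [ 0.        ,  0.        ,  0.        ,  1.        ]])}
(array([0.3618393 , 0.05699804, 1.07442019]), array([ 0.18972273,  0.02823707, -0.98143158]))
{'camera_matrix': array([[367.05158663,   0.        , 256.13397922],
       [  0.        , 367.05158663, 193.40071615],
       [  0.        ,   0.        ,   1.        ]]), 'k1': 0.015578338377598769, 'camera_from_world': array([[-0.87473059, -0.48444875,  0.0124819 ,  0.50947537],
       [ 0.27888331, -0.48215921,  0.83050984, -0.21937182],
       [-0.39632119,  0.72995336,  0.55686408, -0.86931554],
       [ 0.        ,  0.        ,  0.        ,  1.        ]])}
(array([0.16230466, 0.77560237, 0.65992184]), array([ 0.39770181, -0.73161113, -0.55369524]))
```

View pics/top0.png

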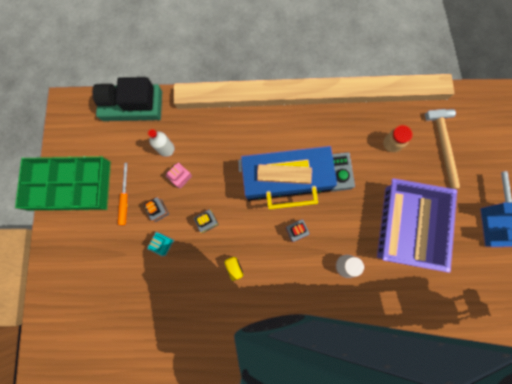

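View pics/side0.png

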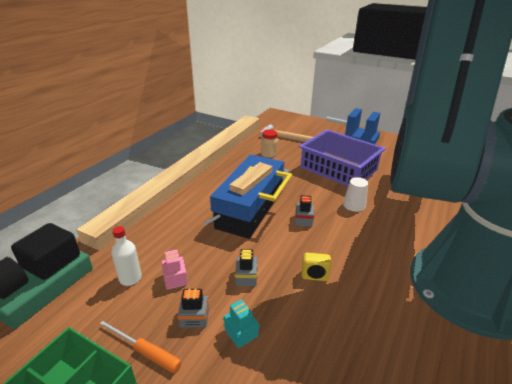

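The top view shows packs at (152,209) orange, (205,220) yellow and (297,230) red. Look-alikes are pink (178,175) and turquoise (159,243). The other pale and yellow things are twine (350,266), tape (234,267), and the basket strips and plank, which could be mistaken for the offcut. The offcut itself is on the blue hood at (285,173), the bar is at (292,200), the button at (342,173), and the basket at (420,225). I see no white pack. I'll check these choices in one crop.

```bash
python3 - <<'E'
from h import *
a=cv2.imread("pics/top0.png");c=a[140:260,130:370]
cv2.imwrite("pics/crop0.png",cv2.resize(c,None,fx=3.3,fy=3.3,interpolation=cv2.INTER_CUBIC))
E
```

```text
(no output)
```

View pics/crop0.png

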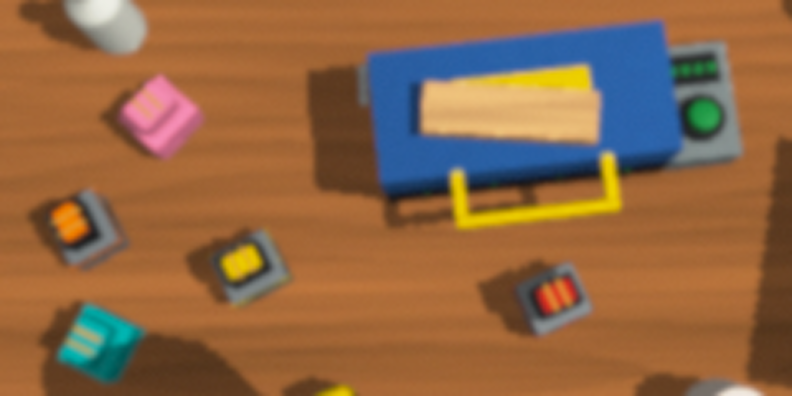

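The crop confirms it: orange, yellow and red packs have grey blocks, while the pink and turquoise ones are solid-coloured decoys. Next I'll measure.

```bash
cat > seg.py <<'E'
from h import *
def comp(im,box,lo,hi,n=1):
    "HSV mask within box (x0,y0,x1,y1); returns contours largest first, full-image coords"
    x0,y0,x1,y1=box; hsv=cv2.cvtColor(np.ascontiguousarray(im[y0:y1,x0:x1]),cv2.COLOR_RGB2HSV)
    m=cv2.inRange(hsv,np.array(lo),np.array(hi))
    cs=cv2.findContours(m,cv2.RETR_EXTERNAL,cv2.CHAIN_APPROX_NONE,offset=(x0,y0))[0]
    return sorted(cs,key=cv2.contourArea,reverse=True)[:n]
def rect(cam,cs,z):
    "min area rect of contour(s) cast onto plane z: centre, sides, yaw of long side"
    p=np.vstack([c.reshape(-1,2) for c in cs]).astype(float)
    w=np.array([onz(cam,q,z)[:2] for q in p])
    c,s,a=cv2.minAreaRect((w*1000).astype(np.float32)); 
    if s[0]<s[1]: s=s[::-1];a+=90
    return np.round(c,1),np.round(s,1),round((a+90)%180-90,1)
E
python3 - <<'E'
from seg import *
a=cv2.imread("pics/top0.png")[:,:,::-1]
B=dict(hood=((230,140,345,205),(105,120,60),(125,255,255),.110),
 offcut=((250,150,318,192),(8,60,150),(20,170,255),.130),
 bar=((260,180,325,212),(22,150,120),(35,255,255),.105),
 button=((330,165,352,183),(55,120,60),(80,255,255),.05),
 basket=((370,170,470,280),(118,50,50),(145,255,255),.085),
 A=((140,198,168,222),(5,190,200),(16,255,255),.076),
 Bp=((193,207,217,232),(22,170,150),(32,255,255),.076))
for k,(b,l,h,z) in B.items():
    cs=comp(a,b,l,h,2 if k in"A Bp" else 1); print(k,[cv2.contourArea(c) for c in cs],*rect("top",cs,z))
cs=comp(a,(285,218,310,243),(0,150,120),(6,255,255),2);print("C",[cv2.contourArea(c) for c in cs],*rect("top",cs,.076))
for k,b in dict(A=(136,194,170,224),B=(190,205,220,234),C=(284,216,312,244)).items():
    cs=comp(a,b,(0,0,75),(179,95,255),1); print(k,"grey",[cv2.contourArea(c) for c in cs],*rect("top",cs,.04))
for k,z in(("hood",.11),("offcut",.13),("bar",.105)):
    b,l,h,_=B[k];cs=comp(a,b,l,h,1)
    q=cv2.approxPolyDP(cv2.convexHull(cs[0]),3,True).reshape(-1,2);print(k,[onz("top",p,z)[:2].round(3).tolist() for p in q])
E
```

```text
hood [3611.5] [604.5 -10.3] [263.8 123.8] -84.2
offcut [761.0] [596.8   5.7] [147.4  48. ] 85.4
bar [266.0] [529.8 -16.6] [145.   48.3] -83.3
button [67.5] [ 609.8 -175.7] [28.4 27.2] -3.2
basket [5676.0] [ 456.2 -372.4] [238.3 204. ] -11.2
A [48.0] [515.9 395.6] [28.6 18.1] 28.5
Bp [63.5] [477.1 241. ] [30.8 21.1] -63.8
C [7.5, 7.0] [445.9 -33.9] [32.2 21.6] -64.9
A grey [146.0] [512.6 392.9] [65.2 56.2] 31.7
B grey [129.5] [475.7 240.2] [59.5 52.8] -59.9
C grey [310.5] [444.7 -34.1] [58.6 51.4] -65.3
hood [[0.678, -0.128], [0.597, -0.144], [0.557, -0.13], [0.537, 0.113], [0.652, 0.124]]
offcut [[0.619, 0.078], [0.613, -0.065], [0.57, -0.066], [0.578, 0.075]]
bar [[0.544, -0.088], [0.515, -0.087], [0.502, 0.026], [0.511, 0.054], [0.546, 0.054], [0.561, -0.077]]
```

```bash
cat >> h.py <<'E'
def go(p,yaw):
    "target TCP p, tool down, tool y at yaw deg (mod 180) -> shift cm, turn rad from current pose; also world yaw turn & j6 guess"
    s=arm.read_state(); r=R.from_rotvec(s["ee_rot"]); cy=r.as_matrix()[:,1]; cur=np.degrees(np.arctan2(cy[1],cy[0]))
    best=None
    for k in(-360,-180,0,180,360):
        f=yaw+k; j6=np.degrees(np.arctan2(p[1],p[0]))-f
        if abs(j6)<172 and (best is None or abs(f-cur)<abs(best[0]-cur)): best=(f,j6)
    f=np.radians(best[0]); Rt=np.array([[-np.sin(f),np.cos(f),0],[np.cos(f),np.sin(f),0],[0,0,-1]]).T
    d=r.inv().apply(np.array(p)-s["position"])*100; w=(r.inv()*R.from_matrix(Rt)).as_rotvec()
    print("shift",d.round(2),"turn",w.round(3),"j6",round(best[1]),"rows",int(np.ceil(max(np.linalg.norm(d)/4.17,np.degrees(np.linalg.norm(w))/7.16))))
def st():
    s=arm.read_state(); print("t",round(s["time"],1),"pos",np.round(s["position"],4),"q",np.round(s["qpos"],2),"F",np.round(s["force"],1),"gap",round(s["finger_gap"],4),"g",round(s["grasp_force"],1))
E
python3 - <<'E'
from seg import *
a=cv2.imread("pics/top0.png")[:,:,::-1]
hsv=cv2.cvtColor(np.ascontiguousarray(a),cv2.COLOR_RGB2HSV);m=cv2.inRange(hsv,(22,130,100),(35,255,255))
pts=[]
for u in range(274,312):
    v=np.nonzero(m[194:214,u])[0]+194
    pts.append(onz("top",(u,v.mean()),.107)[:2])
    if u in(275,290,310):print(u,v)
pts=np.array(pts);l=np.polyfit(pts[:,1],pts[:,0],1);print("bar x=",l,"yaw",np.degrees(np.arctan(-l[0])))
v,u=np.nonzero(m[180:214,262:326]);print(u.min()+262,u.max()+262)
for uv in[(268,208),(317,202)]:print(onz("top",uv,.105))
for uv in[(393,180),(457,186),(450,270),(383,262)]:print("bk",onz("top",uv,.085)[:2].round(3))
go((.595,.0055,.25),-2.8)
E
```

```text
275 [204 205 206 207 208]
290 [202 203 204 205 206]
310 [201 202 203 204]
bar x= [-0.08941805  0.511193  ] yaw 5.109687520107103
266 317
[0.50284954 0.05152238 0.105     ]
[ 0.51790178 -0.08686994  0.105     ]
bk [ 0.583 -0.314]
bk [ 0.562 -0.498]
bk [ 0.324 -0.451]
bk [ 0.349 -0.266]
shift [ 58.06 -56.95  -3.61] turn [-1.000e-03 -1.000e-03 -1.292e+00] j6 3 rows 20
```

>>> {"api": "send_rows", "payload": {
  "series": [
    [58,-57,-3.6,0,0,-1.292,0.8],
    [58,-57,-3.6,0,0,-1.292,0.8],
    [58,-57,-3.6,0,0,-1.292,0.8],
    [58,-57,-3.6,0,0,-1.292,0.8],
    [58,-57,-3.6,0,0,-1.292,0.8],
    [58,-57,-3.6,0,0,-1.292,0.8],
    [58,-57,-3.6,0,0,-1.292,0.8],
    [58,-57,-3.6,0,0,-1.292,0.8],
    [58,-57,-3.6,0,0,-1.292,0.8],
    [58,-57,-3.6,0,0,-1.292,0.8]
  ]
}}

```text
time: 0.93
position: [0.3825, -0.328, 0.2324]
ee_rot: [-2.314, -2.125, -0.0]
force: [0.6, -1.1, 1.1]
finger_gap: 0.0732
grasp_force: 0.0
```

```bash
python3 -c "
from h import *
st();go((.595,.0055,.2),-2.8)"
```

```text
t 0.9 pos [ 0.3825 -0.328   0.2324] q [-0.75  0.04  2.11  0.    0.99 -0.67] F [ 0.6 -1.1  1.1] gap 0.0732 g 0.0
shift [35.03 18.34  3.24] turn [-0.    -0.    -0.036] j6 3 rows 10
```

>>> {"api": "send_rows", "payload": {
  "series": [
    [35,18.3,3.2,0,0,-0.036,0.8],
    [35,18.3,3.2,0,0,-0.036,0.8],
    [35,18.3,3.2,0,0,-0.036,0.8],
    [35,18.3,3.2,0,0,-0.036,0.8],
    [35,18.3,3.2,0,0,-0.036,0.8],
    [35,18.3,3.2,0,0,-0.036,0.8],
    [35,18.3,3.2,0,0,-0.036,0.8],
    [35,18.3,3.2,0,0,-0.036,0.8],
    [35,18.3,3.2,0,0,-0.036,0.8],
    [35,18.3,3.2,0,0,-0.036,0.8]
  ]
}}

```text
time: 1.77
position: [0.5976, 0.0055, 0.1999]
ee_rot: [-2.28, -2.161, -0.0]
force: [0.2, -0.5, -0.4]
finger_gap: 0.0728
grasp_force: 0.0
```

```bash
python3 -c "
from h import *
st();go((.595,.0055,.115),-2.8)"
```

```text
t 1.8 pos [0.5976 0.0055 0.1999] q [-0.03  0.24  1.95  0.    0.95  0.02] F [ 0.2 -0.5 -0.4] gap 0.0728 g 0.0
shift [-0.02 -0.26  8.49] turn [ 0.    -0.    -0.004] j6 3 rows 3
```

>>> {"api": "send_rows", "payload": {
  "series": [
    [0,-0.2,6,0,0,0,0.8],
    [0,-0.2,6,0,0,0,0.8],
    [0,-0.2,8.5,0,0,0,0.8],
    [0,-0.2,8.5,0,0,0,0.8],
    [0,-0.2,8.5,0,0,0,0.3],
    [0,-0.2,8.5,0,0,0,0.3],
    [0,-0.2,8.5,0,0,0,0.3],
    [0,-0.2,8.5,0,0,0,0.3],
    [0,-0.2,8.5,0,0,0,0.3],
    [0,-0.2,8.5,0,0,0,0.3]
  ],
  "force": 15
}}

```text
time: 2.6
position: [0.5946, 0.002, 0.1163]
ee_rot: [2.281, 2.159, 0.001]
force: [-2.1, -0.3, 7.7]
finger_gap: 0.0439
grasp_force: 15.0
```

```bash
python3 -c "
from h import *
st();go((.595,.0055,.2),-2.8);go((.4545,-.382,.2),78.5)"
```

```text
t 2.6 pos [0.5946 0.002  0.1163] q [-0.04  0.35  1.99 -0.    0.8   0.02] F [-2.1 -0.3  7.7] gap 0.0439 g 15.0
shift [ 0.35  0.03 -8.37] turn [ 0.001  0.    -0.006] j6 3 rows 3
shift [-39.12 -11.87  -8.38] turn [ 1.000e-03  1.000e-03 -1.425e+00] j6 -119 rows 12
```

>>> {"api": "send_rows", "payload": {
  "series": [
    [0,0,-4,0,0,0,0.3],
    [0,0,-8.4,0,0,0,0.3],
    [0,0,-8.4,0,0,0,0.3],
    [-39.1,-11.9,-8.4,0,0,-1.425,0.3],
    [-39.1,-11.9,-8.4,0,0,-1.425,0.3],
    [-39.1,-11.9,-8.4,0,0,-1.425,0.3],
    [-39.1,-11.9,-8.4,0,0,-1.425,0.3],
    [-39.1,-11.9,-8.4,0,0,-1.425,0.3],
    [-39.1,-11.9,-8.4,0,0,-1.425,0.3],
    [-39.1,-11.9,-8.4,0,0,-1.425,0.3]
  ]
}}

```text
time: 3.43
position: [0.5007, -0.2537, 0.1997]
ee_rot: [1.236, 2.888, -0.0]
force: [1.0, 0.4, -0.4]
finger_gap: 0.0438
grasp_force: 15.0
```

```bash
python3 -c "
from h import *
st();go((.4545,-.382,.2),78.5)"
```

```text
t 3.4 pos [ 0.5007 -0.2537  0.1997] q [-0.51  0.18  2.02  0.    0.94 -1.27] F [ 1.   0.4 -0.4] gap 0.0438 g 15.0
shift [ -6.09 -12.2   -0.03] turn [ 0.     0.001 -0.608] j6 -119 rows 5
```

>>> {"api": "send_rows", "payload": {
  "series": [
    [-6.1,-12.2,0,0,0,-0.608,0.3],
    [-6.1,-12.2,0,0,0,-0.608,0.3],
    [-6.1,-12.2,0,0,0,-0.608,0.3],
    [-6.1,-12.2,0,0,0,-0.608,0.3],
    [-6.1,-12.2,0,0,0,-0.608,0.3],
    [-6.1,-12.2,0,0,0,-0.608,0.3],
    [-6.1,-12.2,10,0,0,-0.608,0.3],
    [-6.1,-12.2,10,0,0,-0.608,0.3],
    [-6.1,-12.2,10,0,0,-0.608,0.3],
    [-6.1,-12.2,10,0,0,-0.608,0.3]
  ]
}}

```text
time: 4.27
position: [0.453, -0.3777, 0.0954]
ee_rot: [-0.328, -3.119, -0.006]
force: [-1.3, 0.3, -0.8]
finger_gap: 0.0441
grasp_force: 15.0
```

```bash
python3 -c "
from h import *
st();go((.4545,-.382,.028),78.5)
save('top','pics/t1.png')"
```

```text
t 4.3 pos [ 0.453  -0.3777  0.0954] q [-0.73  0.38  2.    0.    0.77 -2.1 ] F [-1.3  0.3 -0.8] gap 0.0441 g 15.0
shift [-0.28 -0.41  6.74] turn [ 0.003 -0.006 -0.009] j6 -119 rows 2
```

View pics/t1.png

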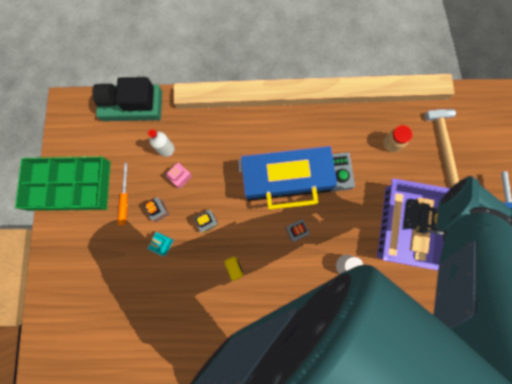

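The offcut is held over the basket at about (422,230). Lower and release.

>>> {"api": "send_rows", "payload": {
  "series": [
    [-0.3,-0.4,6.5,0,0,0,0.3],
    [-0.3,-0.4,6.5,0,0,0,0.3],
    [-0.3,-0.4,6.5,0,0,0,0.3],
    [-0.3,-0.4,6.5,0,0,0,0.7],
    [-0.3,-0.4,6.5,0,0,0,0.7],
    [-0.3,-0.4,6.5,0,0,0,0.7],
    [-0.3,-0.4,2,0,0,0,0.7],
    [-0.3,-0.4,-2,0,0,0,0.7],
    [-0.3,-0.4,-6,0,0,0,0.7],
    [-0.3,-0.4,-10,0,0,0,0.7]
  ]
}}

```text
time: 5.15
position: [0.4571, -0.3848, 0.2035]
ee_rot: [0.324, 3.123, -0.002]
force: [-0.1, -1.0, 0.0]
finger_gap: 0.0639
grasp_force: 0.0
```

```bash
python3 -c "
from h import *
st();go((.512,-.017,.19),5.5)"
```

```text
t 5.2 pos [ 0.4571 -0.3848  0.2035] q [-0.74  0.23  1.95 -0.    0.95 -2.1 ] F [-0.1 -1.   0. ] gap 0.0639 g 0.0
shift [ 2.18 37.12  1.3 ] turn [0.    0.003 1.268] j6 -7 rows 11
```

>>> {"api": "send_rows", "payload": {
  "series": [
    [2.2,37.1,1.3,0,0,1.268,0.5],
    [2.2,37.1,1.3,0,0,1.268,0.5],
    [2.2,37.1,1.3,0,0,1.268,0.5],
    [2.2,37.1,1.3,0,0,1.268,0.5],
    [2.2,37.1,1.3,0,0,1.268,0.5],
    [2.2,37.1,1.3,0,0,1.268,0.5],
    [2.2,37.1,1.3,0,0,1.268,0.5],
    [2.2,37.1,1.3,0,0,1.268,0.5],
    [2.2,37.1,1.3,0,0,1.268,0.5],
    [2.2,37.1,1.3,0,0,1.268,0.5]
  ]
}}

```text
time: 5.98
position: [0.512, -0.0145, 0.1882]
ee_rot: [1.993, 2.426, 0.003]
force: [0.1, 0.4, -0.2]
finger_gap: 0.0459
grasp_force: 0.0
```

```bash
python3 -c "
from h import *
st();go((.512,-.017,.088),5.5)
a=save('top','pics/t2.png');a=save('side','pics/s2.png');cv2.imwrite('pics/s2c.png',cv2.resize(a[110:270,180:400,::-1],None,fx=3,fy=3))"
```

```text
t 6.0 pos [ 0.512  -0.0145  0.1882] q [-0.07  0.12  2.13  0.    0.9  -0.27] F [ 0.1  0.4 -0.2] gap 0.0459 g 0.0
shift [-0.25 -0.08 10.02] turn [0.003 0.    0.099] j6 -7 rows 3
```

View pics/s2c.png

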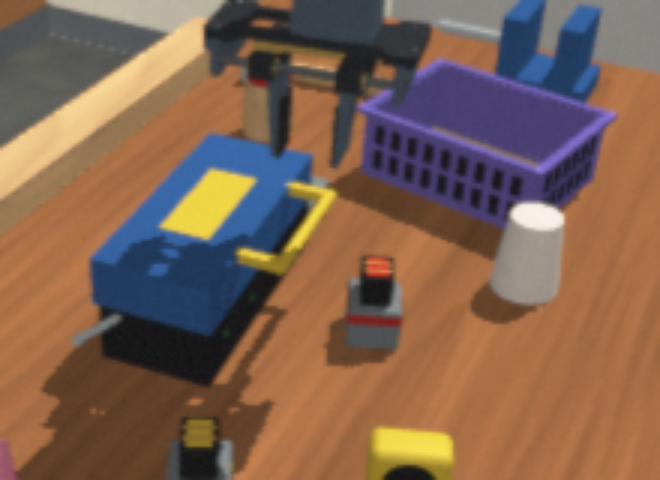

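The side view shows the offcut off the hood, inside the basket, with the gripper open above the yellow bar. Descend and grip the bar.

>>> {"api": "send_rows", "payload": {
  "series": [
    [-0.2,-0.1,4,0,0,0.099,0.35],
    [-0.2,-0.1,4,0,0,0.099,0.35],
    [-0.2,-0.1,7,0,0,0.099,0.35],
    [-0.2,-0.1,10,0,0,0.099,0.35],
    [-0.2,-0.1,10,0,0,0.099,0.35],
    [-0.2,-0.1,10,0,0,0.099,0.0],
    [-0.2,-0.1,10,0,0,0.099,0.0],
    [-0.2,-0.1,10,0,0,0.099,0.0],
    [-0.2,-0.1,10,0,0,0.099,0.0],
    [-0.2,-0.1,10,0,0,0.099,0.0]
  ],
  "force": 25
}}

```text
time: 6.92
position: [0.5137, -0.0194, 0.0887]
ee_rot: [2.102, 2.328, 0.006]
force: [10.0, 1.5, -3.5]
finger_gap: 0.0113
grasp_force: 25.0
```

```bash
python3 -c "
from h import *
st()
for t in np.arange(0,1.81,.06):
    p=np.arctan2(45,157)+t; print(round(t,2),round(15.7-16.33*np.cos(p),2),round(4.5-16.33*np.sin(p),2))"
```

```text
t 6.9 pos [ 0.5137 -0.0194  0.0887] q [-0.08  0.29  2.16  0.    0.69 -0.19] F [10.   1.5 -3.5] gap 0.0113 g 25.0
0.0 0.0 0.0
0.06 0.3 -0.93
0.12 0.65 -1.85
0.18 1.06 -2.74
0.24 1.52 -3.6
0.3 2.03 -4.44
0.36 2.59 -5.24
0.42 3.2 -6.01
0.48 3.85 -6.74
0.54 4.55 -7.43
0.6 5.28 -8.08
0.66 6.06 -8.68
0.72 6.87 -9.23
0.78 7.7 -9.74
0.84 8.57 -10.19
0.9 9.47 -10.59
0.96 10.38 -10.94
1.02 11.32 -11.23
1.08 12.27 -11.47
1.14 13.23 -11.64
1.2 14.21 -11.76
1.26 15.18 -11.82
1.32 16.16 -11.82
1.38 17.14 -11.77
1.44 18.11 -11.65
1.5 19.08 -11.48
1.56 20.03 -11.25
1.62 20.97 -10.96
1.68 21.88 -10.61
1.74 22.78 -10.22
1.8 23.65 -9.77
```

>>> {"api": "send_rows", "payload": {
  "series": [
    [0,0.5,-0.9,0,0,0,0],
    [0,0.8,-1.8,0,0,0,0],
    [0,1.2,-2.7,0,0,0,0],
    [0,1.7,-3.6,0,0,0,0],
    [0,2.2,-4.4,0,0,0,0],
    [0,2.8,-5.2,0,0,0,0],
    [0,3.4,-6.0,0,0,0,0],
    [0,4.0,-6.7,0,0,0,0],
    [0,4.7,-7.4,0,0,0,0],
    [0,5.5,-8.1,0,0,0,0]
  ]
}}

```text
time: 7.75
position: [0.5623, -0.0143, 0.1687]
ee_rot: [-2.102, -2.328, 0.009]
force: [-26.1, -7.7, 21.3]
finger_gap: 0.0113
grasp_force: 25.0
```

```bash
python3 -c "
from h import *
st()"
```

```text
t 7.8 pos [ 0.5623 -0.0143  0.1687] q [-0.07  0.23  2.03 -0.    0.89 -0.17] F [-26.1  -7.7  21.3] gap 0.0113 g 25.0
```

```bash
python3 -c "
import numpy as np
p0=np.radians(49.1)
for i in range(0,22):
    p=p0+.06*i; print(i,round(10.37-16.55*np.cos(p),1),round(12.6-16.55*np.sin(p),1),round(p-.279,2))"
```

```text
0 -0.5 0.1 0.58
1 0.3 -0.5 0.64
2 1.1 -1.1 0.7
3 1.9 -1.6 0.76
4 2.8 -2.1 0.82
5 3.7 -2.6 0.88
6 4.6 -2.9 0.94
7 5.6 -3.2 1.0
8 6.5 -3.5 1.06
9 7.5 -3.7 1.12
10 8.5 -3.8 1.18
11 9.5 -3.9 1.24
12 10.5 -3.9 1.3
13 11.5 -3.9 1.36
14 12.5 -3.8 1.42
15 13.4 -3.7 1.48
16 14.4 -3.5 1.54
17 15.4 -3.2 1.6
18 16.3 -2.9 1.66
19 17.2 -2.5 1.72
20 18.1 -2.0 1.78
21 19.0 -1.5 1.84
```

>>> {"api": "send_rows", "payload": {
  "series": [
    [0,0.3,-0.5,0,0,0,0],
    [0,1.1,-1.1,0,0,0,0],
    [0,1.9,-1.6,0,0,0,0],
    [0,2.8,-2.1,0,0,0,0],
    [0,3.7,-2.6,0,0,0,0],
    [0,4.6,-2.9,0,0,0,0],
    [0,5.6,-3.2,0,0,0,0],
    [0,6.5,-3.5,0,0,0,0],
    [0,7.5,-3.7,0,0,0,0],
    [0,8.5,-3.8,0,0,0,0]
  ]
}}

```text
time: 8.58
position: [0.6514, -0.0052, 0.2076]
ee_rot: [2.105, 2.33, 0.002]
force: [-2.3, -1.8, 6.0]
finger_gap: 0.0112
grasp_force: 25.0
```

```bash
python3 -c "
from h import *
st()"
```

```text
t 8.6 pos [ 0.6514 -0.0052  0.2076] q [-0.04  0.31  1.84 -0.    0.99 -0.15] F [-2.3 -1.8  6. ] gap 0.0112 g 25.0
```

>>> {"api": "send_rows", "payload": {
  "series": [
    [0,1.0,-0.1,0,0,0,0],
    [0,2.0,-0.1,0,0,0,0],
    [0,3.0,-0.1,0,0,0,0],
    [0,4.0,0,0,0,0,0],
    [0,4.9,0.1,0,0,0,0],
    [0,5.9,0.3,0,0,0,0],
    [0,6.9,0.6,0,0,0,0],
    [0,7.8,0.9,0,0,0,0],
    [0,8.7,1.3,0,0,0,0],
    [0,9.3,1.6,0,0,0,0]
  ]
}}

```text
time: 9.42
position: [0.7438, 0.0044, 0.1887]
ee_rot: [2.106, 2.331, 0.0]
force: [0.6, -2.7, -2.6]
finger_gap: 0.0116
grasp_force: 25.0
```

>>> {"api": "send_rows", "payload": {
  "series": [
    [0,0,0,0,0,0,0],
    [0,0,0,0,0,0,0.3],
    [0,0,0,0,0,0,0.3],
    [0,0,0,0,0,0,0.3],
    [0,0,0,0,0,0,0.4],
    [0,0,-3,0,0,0,0.4],
    [0,0,-7,0,0,0,0.4],
    [0,-4,-7,0,0,0,0.4],
    [0,-8,-7,0,0,0,0.4],
    [0,-12,-7,0,0,0,0.4]
  ]
}}

```text
time: 10.25
position: [0.6217, -0.0078, 0.2599]
ee_rot: [2.106, 2.331, 0.001]
force: [1.1, -0.8, 0.0]
finger_gap: 0.0366
grasp_force: 0.0
```

```bash
python3 -c "
from h import *
st();save('side','pics/s3.png');a=save('top','pics/t3.png')
cv2.imwrite('pics/t3c.png',cv2.resize(a[120:260,130:370,::-1],None,fx=3.3,fy=3.3,interpolation=cv2.INTER_CUBIC))"
```

```text
t 10.2 pos [ 0.6217 -0.0078  0.2599] q [-0.05  0.21  1.87  0.    1.06 -0.15] F [ 1.1 -0.8  0. ] gap 0.0366 g 0.0
```

View pics/t3c.png

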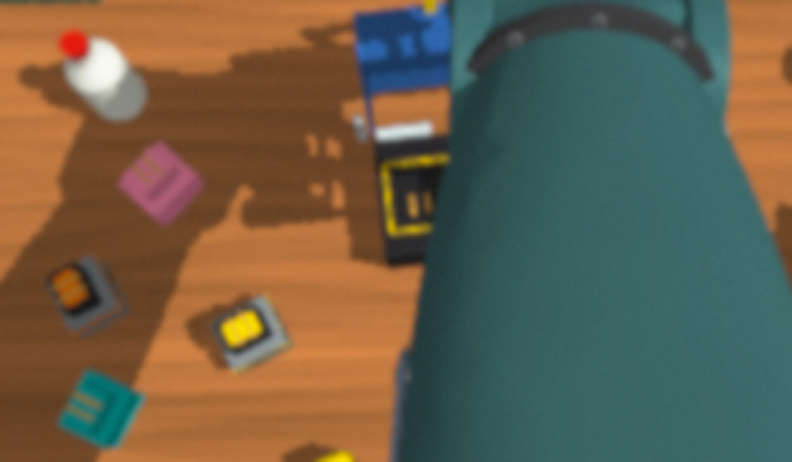

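The hood stays open (blue edge at top), and a bay with a yellow rim is visible beside the arm. Next is the yellow pack. I'll measure the bays once the arm is clear.

```bash
python3 -c "
from h import *
go((.4765,.2405,.15),28)"
```

```text
shift [ 26.14 -11.52  10.94] turn [-0.003 -0.001 -0.388] j6 -1 rows 8
```

>>> {"api": "send_rows", "payload": {
  "series": [
    [26.1,-11.5,0,0,0,-0.388,0.8],
    [26.1,-11.5,0,0,0,-0.388,0.8],
    [26.1,-11.5,0,0,0,-0.388,0.8],
    [26.1,-11.5,0,0,0,-0.388,0.8],
    [26.1,-11.5,0,0,0,-0.388,0.8],
    [26.1,-11.5,0,0,0,-0.388,0.8],
    [26.1,-11.5,10.9,0,0,-0.388,0.8],
    [26.1,-11.5,10.9,0,0,-0.388,0.8],
    [26.1,-11.5,10.9,0,0,-0.388,0.8],
    [26.1,-11.5,10.9,0,0,-0.388,0.8]
  ]
}}

```text
time: 11.18
position: [0.4788, 0.2401, 0.1455]
ee_rot: [-1.613, -2.691, 0.01]
force: [-0.8, -1.8, -0.7]
finger_gap: 0.0728
grasp_force: 0.0
```

```bash
python3 -c "
from h import *
st();save('side','pics/s4.png');a=save('top','pics/t4.png')
cv2.imwrite('pics/t4c.png',cv2.resize(a[100:220,220:370,::-1],None,fx=5,fy=5,interpolation=cv2.INTER_CUBIC))
go((.4765,.2405,.05),28)"
```

```text
t 11.2 pos [0.4788 0.2401 0.1455] q [ 0.42  0.22  2.09  0.    0.83 -0.07] F [-0.8 -1.8 -0.7] gap 0.0728 g 0.0
shift [ 0.3  -0.5  10.07] turn [-0.001 -0.     0.001] j6 -1 rows 3
```

View pics/t4c.png

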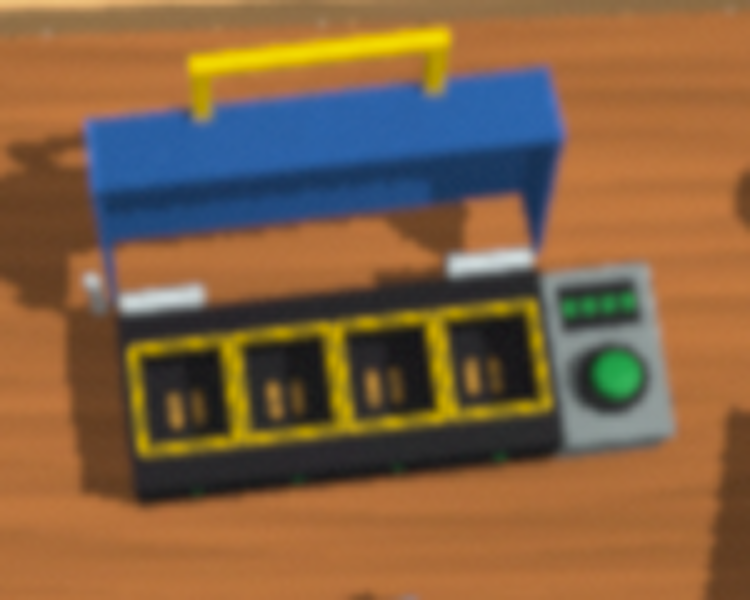

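Four empty bays with yellow rims run from about (248,170) to (328,182) in the full image, with the open hood behind and the button at (343,175). I'll measure the rim rectangle at deck height and take the yellow pack.

```bash
python3 - <<'E'
from seg import *
a=cv2.imread("pics/t4.png")[:,:,::-1]
hsv=cv2.cvtColor(np.ascontiguousarray(a[155:195,240:334]),cv2.COLOR_RGB2HSV)
m=cv2.inRange(hsv,(20,120,60),(36,255,255)); v,u=np.nonzero(m)
w=np.array([onz("top",(x+240,y+155),.06)[:2] for x,y in zip(u,v)])
c,s,ang=cv2.minAreaRect((w*1000).astype(np.float32));print(c,s,ang)
# dark bays: interior holes centroids
cs=comp(a,(240,155,334,195),(20,120,60),(36,255,255),9)
g=cv2.morphologyEx(m,cv2.MORPH_CLOSE,np.ones((3,3)))
cc,h=cv2.findContours(g,cv2.RETR_CCOMP,cv2.CHAIN_APPROX_NONE,offset=(240,155))
for k in range(len(cc)):
    if h[0][k][3]>=0 and cv2.contourArea(cc[k])>60: print("hole",cv2.contourArea(cc[k]),*rect("top",[cc[k]],.06))
c2=comp(a,(330,165,355,186),(50,120,60),(85,255,255),1);print("btn",cv2.contourArea(c2[0]),*rect("top",c2,.055))
b=cv2.imread("pics/s4.png")[:,:,::-1]
hsv=cv2.cvtColor(np.ascontiguousarray(b),cv2.COLOR_RGB2HSV)
E
```

```text
(596.3059692382812, -8.616104125976562) (99.7222900390625, 252.83863830566406) 5.29179573059082
hole 269.0 [598.4  84.4] [56. 50.] 5.4
hole 272.0 [605.2  22.8] [56.1 50.6] 7.0
hole 270.0 [611.5 -38.6] [55.4 51. ] 5.8
hole 273.5 [ 617.4 -100.3] [56.5 50.9] 5.7
btn 69.0 [ 608.6 -174.6] [28.2 27.1] -3.2
```

>>> {"api": "send_rows", "payload": {
  "series": [
    [0.2,-0.3,4,0,0,0,0.8],
    [0.2,-0.3,4,0,0,0,0.8],
    [0.2,-0.3,7,0,0,0,0.8],
    [0.2,-0.3,9.6,0,0,0,0.8],
    [0.2,-0.3,9.6,0,0,0,0.8],
    [0.2,-0.3,9.6,0,0,0,0.1],
    [0.2,-0.3,9.6,0,0,0,0.1],
    [0.2,-0.3,9.6,0,0,0,0.1],
    [0.2,-0.3,9.6,0,0,0,0.1],
    [0.2,-0.3,9.6,0,0,0,0.1]
  ],
  "force": 15
}}

```text
time: 12.12
position: [0.4796, 0.2408, 0.0556]
ee_rot: [1.617, 2.693, 0.002]
force: [-0.9, 0.0, 0.5]
finger_gap: 0.0424
grasp_force: 0.0
```

>>> {"api": "send_rows", "payload": {
  "series": [
    [0,0,0,0,0,0,0.1],
    [0,0,0,0,0,0,0.1],
    [0,0,0,0,0,0,0.1],
    [0,0,0,0,0,0,0.1]
  ]
}}

```text
time: 12.45
position: [0.4788, 0.2406, 0.0545]
ee_rot: [-1.617, -2.693, 0.001]
force: [-2.3, -1.7, 7.2]
finger_gap: 0.0298
grasp_force: 15.0
```

```bash
python3 -c "
from h import *
st();save('side','pics/s5.png');go((.6174,-.1003,.2),95.9)"
```

```text
t 12.4 pos [0.4788 0.2406 0.0545] q [ 0.42  0.38  2.11  0.    0.65 -0.07] F [-2.3 -1.7  7.2] gap 0.0298 g 15.0
shift [-36.6   -3.79 -14.54] turn [-0.    -0.    -1.185] j6 -105 rows 10
```

```bash
python3 -c "
from h import *
go((.6062,.0230,.2),95.9)"
```

```text
shift [-25.19   1.01 -14.54] turn [-0.    -0.    -1.185] j6 -94 rows 10
```

>>> {"api": "send_rows", "payload": {
  "series": [
    [0,0,-4,0,0,0,0.1],
    [0,0,-8,0,0,0,0.1],
    [0,0,-12,0,0,0,0.1],
    [-25.2,1,-14.5,0,0,-1.185,0.1],
    [-25.2,1,-14.5,0,0,-1.185,0.1],
    [-25.2,1,-14.5,0,0,-1.185,0.1],
    [-25.2,1,-14.5,0,0,-1.185,0.1],
    [-25.2,1,-14.5,0,0,-1.185,0.1],
    [-25.2,1,-14.5,0,0,-1.185,0.1],
    [-25.2,1,-14.5,0,0,-1.185,0.1]
  ]
}}

```text
time: 13.33
position: [0.6079, 0.0194, 0.1997]
ee_rot: [0.389, 3.117, -0.001]
force: [-0.8, 0.4, -3.0]
finger_gap: 0.0299
grasp_force: 15.0
```

```bash
python3 -c "
from h import *
st();go((.6062,.0230,.2),95.9)"
```

```text
t 13.3 pos [0.6079 0.0194 0.1997] q [-0.01  0.25  1.93 -0.    0.95 -1.33] F [-0.8  0.4 -3. ] gap 0.0299 g 15.0
shift [ 0.25  0.31 -0.03] turn [-0.     0.001 -0.351] j6 -94 rows 3
```

>>> {"api": "send_rows", "payload": {
  "series": [
    [0.2,0.3,0,0,0,-0.351,0.1],
    [0.2,0.3,0,0,0,-0.351,0.1],
    [0.2,0.3,0,0,0,-0.351,0.1],
    [0.2,0.3,4,0,0,-0.351,0.1],
    [0.2,0.3,7,0,0,-0.351,0.1],
    [0.2,0.3,7,0,0,-0.351,0.1],
    [0.2,0.3,7,0,0,-0.351,0.1],
    [0.2,0.3,7,0,0,-0.351,0.1]
  ]
}}

```text
time: 14.0
position: [0.6057, 0.0263, 0.1307]
ee_rot: [-0.155, 3.137, -0.0]
force: [-0.1, -1.0, -2.4]
finger_gap: 0.0301
grasp_force: 15.0
```

```bash
python3 -c "
from h import *
st();go((.6062,.0230,.13),95.9)
a=save('side','pics/s6.png')
cv2.imwrite('pics/s6c.png',cv2.resize(a[120:250,190:320,::-1],None,fx=4.5,fy=4.5,interpolation=cv2.INTER_CUBIC))
a=save('top','pics/t6.png')
# projection of expected pack bottom corners, given TCP pose
s=arm.read_state();p=s['position'];f=np.radians(5.9);X=np.array([np.cos(f),np.sin(f),0]);Y=np.array([-X[1],X[0],0])
o=p-[0,0,.0545]
for z in(0,.044):
  print(z,[(proj('side',o+X*i*.028+Y*j*.025+[0,0,z])-[190,120]).round(1).tolist() for i,j in((-1,-1),(-1,1),(1,1),(1,-1))])
O=np.array([.6062,.0230,.06])
print('bay',[(proj('side',O+X*i*.030+Y*j*.027)-[190,120]).round(1).tolist() for i,j in((-1,-1),(-1,1),(1,1),(1,-1))])
"
```

```text
t 14.0 pos [0.6057 0.0263 0.1307] q [ 0.    0.35  1.96 -0.    0.83 -1.66] F [-0.1 -1.  -2.4] gap 0.0301 g 15.0
shift [-0.02 -0.33  0.07] turn [-0.     0.001 -0.005] j6 -94 rows 1
0 [[67.2, 70.9], [60.2, 80.0], [42.0, 75.3], [49.6, 66.6]]
0.044 [[67.4, 57.9], [60.2, 66.7], [41.7, 62.2], [49.4, 53.7]]
bay [[68.5, 75.0], [61.1, 84.9], [41.8, 79.9], [49.9, 70.4]]
```

View pics/s6c.png

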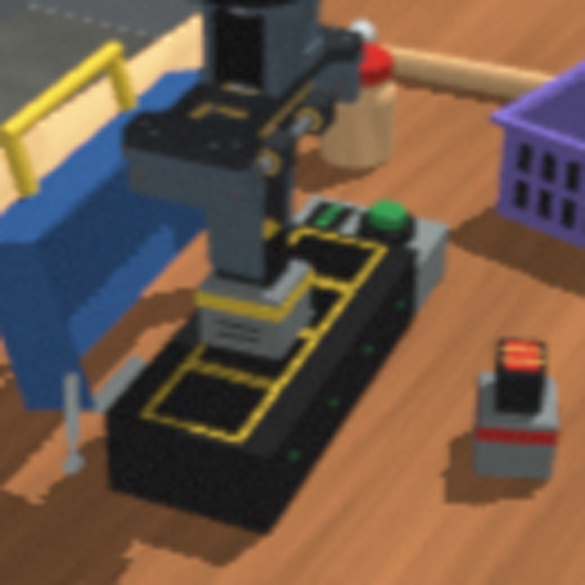

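```bash
python3 - <<'E'
from seg import *
b=np.ascontiguousarray(cv2.imread("pics/s4.png")[:,:,::-1])
x0,y0,x1,y1=205,160,300,225
hsv=cv2.cvtColor(b[y0:y1,x0:x1],cv2.COLOR_RGB2HSV);m=cv2.inRange(hsv,(18,90,50),(36,255,255))
g=cv2.morphologyEx(m,cv2.MORPH_CLOSE,np.ones((3,3)))
cc,h=cv2.findContours(g,cv2.RETR_CCOMP,cv2.CHAIN_APPROX_NONE,offset=(x0,y0))
for k in range(len(cc)):
    if h[0][k][3]>=0 and cv2.contourArea(cc[k])>20: print("hole",cv2.contourArea(cc[k]),*rect("side",[cc[k]],.06))
c=np.ascontiguousarray(cv2.imread("pics/s6.png")[:,:,::-1]); hs=cv2.cvtColor(c,cv2.COLOR_RGB2HSV)
for r in (190,194,196): print(r,[tuple(hs[r,q]) [1:] for q in range(228,264)])
E
```

```text
190 [(np.uint8(147), np.uint8(106)), (np.uint8(142), np.uint8(113)), (np.uint8(146), np.uint8(112)), (np.uint8(137), np.uint8(91)), (np.uint8(79), np.uint8(61)), (np.uint8(6), np.uint8(46)), (np.uint8(4), np.uint8(63)), (np.uint8(12), np.uint8(83)), (np.uint8(9), np.uint8(84)), (np.uint8(9), np.uint8(83)), (np.uint8(12), np.uint8(82)), (np.uint8(6), np.uint8(81)), (np.uint8(9), np.uint8(81)), (np.uint8(18), np.uint8(85)), (np.uint8(23), np.uint8(88)), (np.uint8(50), np.uint8(97)), (np.uint8(80), np.uint8(102)), (np.uint8(94), np.uint8(108)), (np.uint8(124), np.uint8(121)), (np.uint8(148), np.uint8(133)), (np.uint8(164), np.uint8(143)), (np.uint8(169), np.uint8(145)), (np.uint8(172), np.uint8(147)), (np.uint8(174), np.uint8(151)), (np.uint8(148), np.uint8(145)), (np.uint8(86), np.uint8(119)), (np.uint8(14), np.uint8(94)), (np.uint8(11), np.uint8(93)), (np.uint8(8), np.uint8(93)), (np.uint8(14), np.uint8(93)), (np.uint8(12), np.uint8(82)), (np.uint8(9), np.uint8(55)), (np.uint8(0), np.uint8(31)), (np.uint8(114), np.uint8(49)), (np.uint8(172), np.uint8(107)), (np.uint8(173), np.uint8(15
[... 1469 characters left out ...]
.uint8(81)), (np.uint8(6), np.uint8(82)), (np.uint8(9), np.uint8(81)), (np.uint8(12), np.uint8(83)), (np.uint8(12), np.uint8(84)), (np.uint8(12), np.uint8(82)), (np.uint8(13), np.uint8(78)), (np.uint8(6), np.uint8(79)), (np.uint8(12), np.uint8(85)), (np.uint8(6), np.uint8(83)), (np.uint8(9), np.uint8(83)), (np.uint8(12), np.uint8(85)), (np.uint8(9), np.uint8(86)), (np.uint8(9), np.uint8(87)), (np.uint8(7), np.uint8(75)), (np.uint8(5), np.uint8(47)), (np.uint8(53), np.uint8(34)), (np.uint8(155), np.uint8(82)), (np.uint8(182), np.uint8(164)), (np.uint8(177), np.uint8(192)), (np.uint8(144), np.uint8(108)), (np.uint8(47), np.uint8(49)), (np.uint8(12), np.uint8(42)), (np.uint8(13), np.uint8(39))]
```

```bash
python3 - <<'E'
from seg import *
b=np.ascontiguousarray(cv2.imread("pics/s4.png")[:,:,::-1]);m=cv2.inRange(cv2.cvtColor(b,cv2.COLOR_RGB2HSV),(18,90,50),(36,255,255))
t=np.ascontiguousarray(cv2.imread("pics/t4.png")[:,:,::-1]);mt=cv2.inRange(cv2.cvtColor(t,cv2.COLOR_RGB2HSV),(18,90,50),(36,255,255))
f=np.radians(5.9);X=np.array([np.cos(f),np.sin(f)]);Y=np.array([-X[1],X[0]])
for nm,mm,box in(("side",m,(205,160,300,225)),("top",mt,(240,155,334,195))):
    v,u=np.nonzero(mm[box[1]:box[3],box[0]:box[2]])
    w=np.array([onz(nm,(a+box[0],c+box[1]),.06)[:2] for a,c in zip(u,v)])-[.6081,-.0079]
    x=w@X*1000;y=w@Y*1000
    for lo,hi in((-40,-25),(25,40)):
        k=(x>lo)&(x<hi)&(abs(y)<110);print(nm,"x rim",k.sum(),np.median(x[k]).round(1),np.percentile(x[k],[5,95]).round(1))
    for c in(-124,-93,-62,-31,0,31,62,93,124):
        k=(abs(y-c)<10)&(abs(x)<22); print(nm,"y",c,k.sum(),y[k].mean().round(1) if k.any() else "")
E
```

```text
side x rim 77 -30.6 [-35.2 -25.8]
side x rim 42 31.8 [25.8 39.2]
side y -124 3 -125.4
side y -93 0 
side y -62 0 
side y -31 0 
side y 0 0 
side y 31 29 27.7
side y 62 7 55.9
side y 93 0 
side y 124 32 119.8
top x rim 313 -31.5 [-37.2 -25.7]
top x rim 321 31.8 [25.7 37.9]
top y -124 56 -121.0
top y -93 12 -92.7
top y -62 88 -62.2
top y -31 17 -30.6
top y 0 88 -0.2
top y 31 29 31.6
top y 62 87 61.6
top y 93 25 94.4
top y 124 62 121.2
```

```bash
python3 - <<'E'
from h import *
c=cv2.imread("pics/s6.png");k=12;x0,y0=222,165
im=cv2.resize(c[y0:y0+45,x0:x0+60],None,fx=k,fy=k,interpolation=cv2.INTER_CUBIC)
p=np.array([.6057,.0263,.1307]);f=np.radians(5.9);X=np.array([np.cos(f),np.sin(f),0]);Y=np.array([-X[1],X[0],0])
P=lambda q:tuple(int(v) for v in (proj('side',q)-[x0,y0]+.5)*k)
o=p-[0,0,.0545]
for z in(0,.044):
    q=[P(o+X*i*.028+Y*j*.025+[0,0,z]) for i,j in((-1,-1),(-1,1),(1,1),(1,-1))]
    cv2.polylines(im,[np.array(q)],True,(0,0,255),1)
O=np.array([.6081,-.0079,.06])
for b in(-1,1,3):
    q=[P(O+X*i*.030+Y*(j*.027+b*.031)) for i,j in((-1,-1),(-1,1),(1,1),(1,-1))]
    cv2.polylines(im,[np.array(q)],True,(0,255,0),1)
cv2.imwrite("pics/ov.png",im)
E
```

```text
(no output)
```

View pics/ov.png

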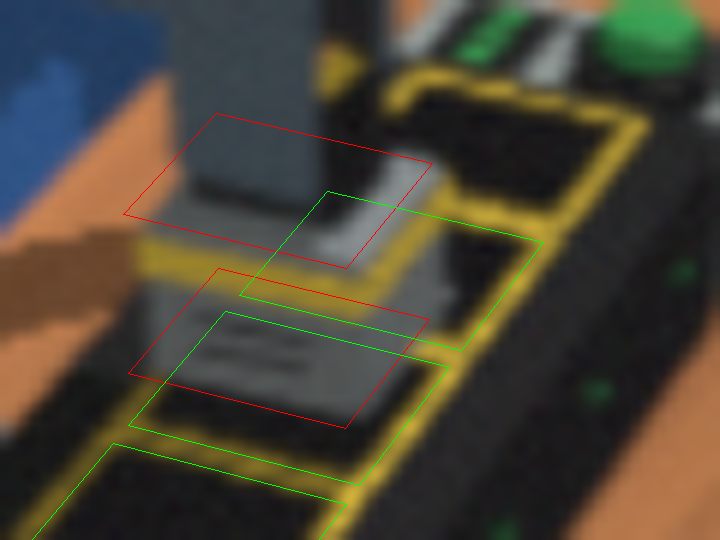

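Overlay: the held pack sits about 1 px (3 mm) robot-side of nominal, while the bay outline fits. I'll shift forward slightly and try a gentle entry.

```bash
python3 -c "
from h import *
st();go((.6075,.0231,.120),95.9)"
```

```text
t 14.1 pos [0.6062 0.0263 0.1313] q [ 0.    0.34  1.96  0.    0.83 -1.66] F [ 0.2  0.5 -1.9] gap 0.0299 g 15.0
shift [-0.1  -0.33  1.13] turn [-0.     0.003 -0.005] j6 -94 rows 1
```

>>> {"api": "send_rows", "payload": {
  "series": [
    [-0.1,-0.33,1.1,0,0,-0.005,0.1],
    [-0.1,-0.33,1.1,0,0,-0.005,0.1],
    [-0.1,-0.33,1.1,0,0,-0.005,0.1],
    [-0.1,-0.33,1.5,0,0,-0.005,0.1],
    [-0.1,-0.33,1.9,0,0,-0.005,0.1],
    [-0.1,-0.33,2.2,0,0,-0.005,0.1],
    [-0.1,-0.33,2.2,0,0,-0.005,0.1],
    [-0.1,-0.33,2.2,0,0,-0.005,0.1]
  ]
}}

```text
time: 14.77
position: [0.6091, 0.0232, 0.109]
ee_rot: [-0.162, 3.132, -0.0]
force: [7.1, 0.8, 7.0]
finger_gap: 0.0296
grasp_force: 15.0
```

```bash
python3 -c "
from h import *
st();go((.6075,.0231,.1085),95.9)"
```

```text
t 14.8 pos [0.6091 0.0232 0.109 ] q [-0.    0.38  1.96  0.    0.79 -1.67] F [7.1 0.8 7. ] gap 0.0296 g 15.0
shift [0.16 0.01 0.05] turn [-0.     0.006  0.   ] j6 -94 rows 1
```

>>> {"api": "send_rows", "payload": {
  "series": [
    [-0.15,0,0,0,0,0,0.1],
    [-0.15,0,0.5,0,0,0,0.1],
    [-0.15,0,0.8,0,0,0,0.1],
    [-0.15,0,1.1,0,0,0,0.1],
    [-0.15,0,1.1,0,0,0,0.1]
  ]
}}

```text
time: 15.18
position: [0.6126, 0.0235, 0.0992]
ee_rot: [-0.161, 3.128, -0.0]
force: [11.7, 2.5, 13.4]
finger_gap: 0.03
grasp_force: 25.3
```

```bash
python3 -c "
from h import *
st()"
```

```text
t 15.2 pos [0.6126 0.0235 0.0992] q [ 0.    0.4   1.96  0.    0.77 -1.67] F [11.7  2.5 13.4] gap 0.03 g 25.3
```

```bash
python3 -c "
from h import *
a=save('side','pics/s7.png')
cv2.imwrite('pics/s7c.png',cv2.resize(a[150:220,215:285,::-1],None,fx=8,fy=8,interpolation=cv2.INTER_CUBIC))"
```

```text
(no output)
```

View pics/s7c.png

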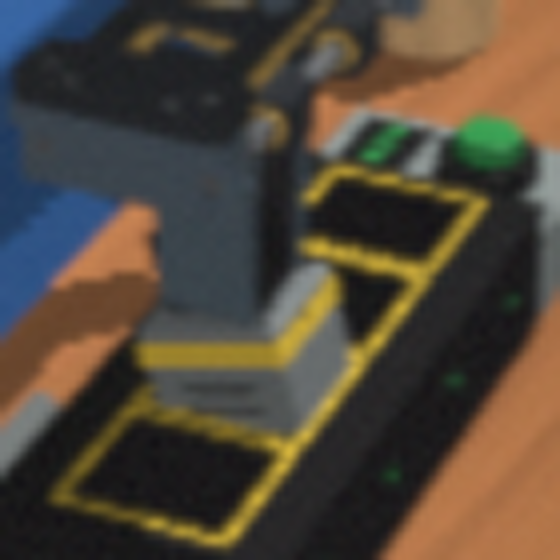

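The pack's robot-side edge is caught on the rim at about (257,198) full-image, so it must go further back. Lift and look at its tilt.

>>> {"api": "send_rows", "payload": {
  "series": [
    [-0.3,0,-1,0,0,0,0.1],
    [-0.5,0,-2.5,0,0,0,0.1],
    [-0.5,0,-2.5,0,0,0,0.1],
    [-0.5,0,-2.5,0,0,0,0.1],
    [-0.5,0,-2.5,0,0,0,0.1],
    [-0.5,0,-2.5,0,0,0,0.1]
  ]
}}

```text
time: 15.73
position: [0.612, 0.0237, 0.1205]
ee_rot: [0.162, -3.136, -0.0]
force: [0.2, 0.2, -2.0]
finger_gap: 0.0299
grasp_force: 23.2
```

```bash
python3 -c "
from h import *
st()
c=save('side','pics/s8.png')[:,:,::-1];k=12;x0,y0=215,160
im=cv2.resize(c[y0:y0+45,x0:x0+60],None,fx=k,fy=k,interpolation=cv2.INTER_CUBIC)
p=arm.read_state()['position'];f=np.radians(5.9);X=np.array([np.cos(f),np.sin(f),0]);Y=np.array([-X[1],X[0],0])
P=lambda q:tuple(int(v) for v in (proj('side',q)-[x0,y0]+.5)*k)
o=p-[0,0,.0545]
for z in(0,.044):
    cv2.polylines(im,[np.array([P(o+X*i*.028+Y*j*.025+[0,0,z]) for i,j in((-1,-1),(-1,1),(1,1),(1,-1))])],True,(0,0,255),1)
O=np.array([.6081,-.0079,.06])
for b in(-1,1,3):
    cv2.polylines(im,[np.array([P(O+X*i*.030+Y*(j*.027+b*.031)) for i,j in((-1,-1),(-1,1),(1,1),(1,-1))])],True,(0,255,0),1)
cv2.imwrite('pics/ov2.png',im)"
```

```text
t 15.7 pos [0.612  0.0237 0.1205] q [ 0.    0.37  1.95  0.    0.82 -1.67] F [ 0.2  0.2 -2. ] gap 0.0299 g 23.2
```

View pics/ov2.png

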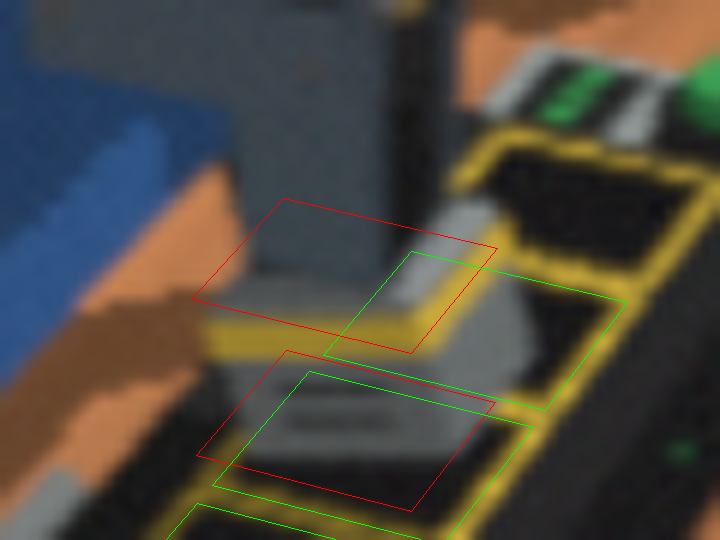

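The pack pitched in the grip. I'll set it on the bench at about (0.47,0.17), let it stand flat, then centre it by squeezing both ways before trying again.

```bash
python3 -c "
from h import *
go((.612,.0237,.2),95.9);go((.47,.17,.2),95.9)"
```

```text
shift [ 0.02 -0.   -7.95] turn [ 0.    -0.001  0.   ] j6 -94 rows 2
shift [12.64 16.02 -7.93] turn [ 0.    -0.001  0.   ] j6 -76 rows 6
```

>>> {"api": "send_rows", "payload": {
  "series": [
    [0,0,-4,0,0,0,0.1],
    [0,0,-8,0,0,0,0.1],
    [12.6,16,-8,0,0,0,0.1],
    [12.6,16,-8,0,0,0,0.1],
    [12.6,16,-8,0,0,0,0.1],
    [12.6,16,-8,0,0,0,0.1],
    [12.6,16,-8,0,0,0,0.1],
    [12.6,16,-8,0,0,0,0.1],
    [12.6,16,-2,0,0,0,0.1],
    [12.6,16,3,0,0,0,0.1]
  ]
}}

```text
time: 16.62
position: [0.4722, 0.171, 0.1188]
ee_rot: [-0.164, 3.132, 0.002]
force: [0.9, -0.1, -3.7]
finger_gap: 0.0297
grasp_force: 17.6
```

```bash
python3 -c "
from h import *
st();go((.47,.17,.053),95.9)"
```

```text
t 16.6 pos [0.4722 0.171  0.1188] q [ 0.3   0.21  2.17 -0.    0.75 -1.37] F [ 0.9 -0.1 -3.7] gap 0.0297 g 17.6
shift [ 0.26 -0.08  6.58] turn [0.001 0.006 0.002] j6 -76 rows 2
```

>>> {"api": "send_rows", "payload": {
  "series": [
    [0.2,0,2,0,0,0,0.1],
    [0.2,0,2,0,0,0,0.1],
    [0.2,0,2,0,0,0,0.1]
  ],
  "force": 6
}}

```text
time: 16.87
position: [0.4683, 0.1694, 0.0975]
ee_rot: [0.162, -3.135, 0.001]
force: [-0.5, -0.5, -1.1]
finger_gap: 0.0298
grasp_force: 6.0
```

```bash
python3 -c "
from h import *
st();go((.47,.17,.053),95.9)"
```

```text
t 16.9 pos [0.4683 0.1694 0.0975] q [ 0.3   0.25  2.18  0.    0.71 -1.37] F [-0.5 -0.5 -1.1] gap 0.0298 g 6.0
shift [-0.19  0.04  4.45] turn [-0.    -0.003  0.   ] j6 -76 rows 2
```

>>> {"api": "send_rows", "payload": {
  "series": [
    [0,0,2,0,0,0,0.1],
    [0,0,3,0,0,0,0.1],
    [0,0,3.6,0,0,0,0.1],
    [0,0,4.2,0,0,0,0.1],
    [0,0,4.6,0,0,0,0.1],
    [0,0,4.6,0,0,0,0.1]
  ],
  "force": 5
}}

```text
time: 17.37
position: [0.4687, 0.1696, 0.0521]
ee_rot: [0.162, -3.136, 0.0]
force: [-1.4, 0.1, -2.4]
finger_gap: 0.0303
grasp_force: 6.7
```

```bash
python3 -c "
from h import *
st();a=save('side','pics/s9.png')
cv2.imwrite('pics/s9c.png',cv2.resize(a[190:300,200:310,::-1],None,fx=5,fy=5,interpolation=cv2.INTER_CUBIC))"
```

```text
t 17.4 pos [0.4687 0.1696 0.0521] q [ 0.3   0.34  2.19  0.    0.62 -1.37] F [-1.4  0.1 -2.4] gap 0.0303 g 6.7
```

View pics/s9c.png

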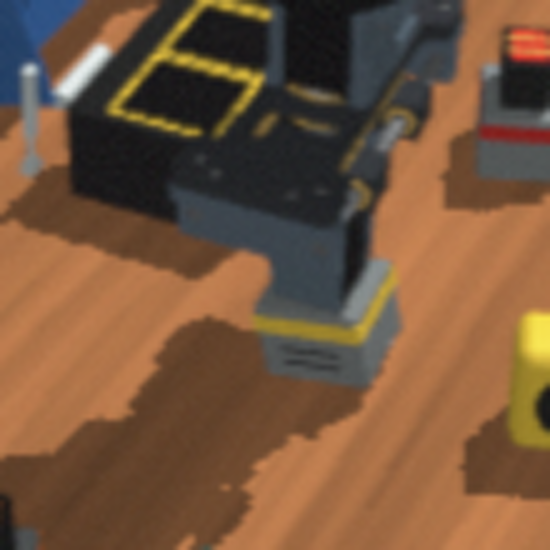

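Pack nearly upright at (265,258). Release it, rotate 90°, squeeze along its x.

>>> {"api": "send_rows", "payload": {
  "series": [
    [0,0,0,0,0,0,0.95],
    [0,0,0,0,0,0,0.95],
    [0,0,0,0,0,0,0.95],
    [0,0,0,0,0,0,0.95],
    [0,0,0,0,0,0,0.95],
    [0,0,0,0,0,0,0.95],
    [0,0,0,0,0,1.571,0.95],
    [0,0,0,0,0,1.571,0.95],
    [0,0,0,0,0,1.571,0.95],
    [0,0,0,0,0,1.571,0.95]
  ]
}}

```text
time: 18.25
position: [0.4689, 0.1697, 0.052]
ee_rot: [0.628, 3.078, 0.0]
force: [-0.1, -0.3, 0.2]
finger_gap: 0.0865
grasp_force: 0.0
```

```bash
python3 -c "
from h import *
st();go((.468,.1694,.052),5.9)"
```

```text
t 18.2 pos [0.4689 0.1697 0.052 ] q [ 0.3   0.34  2.19  0.    0.62 -0.87] F [-0.1 -0.3  0.2] gap 0.0865 g 0.0
shift [ 0.08 -0.06  0.  ] turn [ 0.    -0.     1.065] j6 14 rows 9
```

>>> {"api": "send_rows", "payload": {
  "series": [
    [0,0,0,0,0,1.065,0.95],
    [0,0,0,0,0,1.065,0.95],
    [0,0,0,0,0,1.065,0.95],
    [0,0,0,0,0,1.065,0.95],
    [0,0,0,0,0,1.065,0.95],
    [0,0,0,0,0,1.065,0.95],
    [0,0,0,0,0,1.065,0.95],
    [0,0,0,0,0,1.065,0.95],
    [0,0,0,0,0,1.065,0.95],
    [0,0,0,0,0,1.065,0.2]
  ],
  "force": 6
}}

```text
time: 19.08
position: [0.469, 0.1697, 0.0521]
ee_rot: [2.101, 2.336, 0.0]
force: [0.0, 0.7, 0.2]
finger_gap: 0.0828
grasp_force: 0.0
```

>>> {"api": "send_rows", "payload": {
  "series": [
    [0,0,0,0,0,0,0.2],
    [0,0,0,0,0,0,0.2],
    [0,0,0,0,0,0,0.2],
    [0,0,0,0,0,0,0.2],
    [0,0,0,0,0,0,0.2],
    [0,0,0,0,0,0,0.2],
    [0,0,0,0,0,0,0.2],
    [0,0,0,0,0,0,0.2],
    [0,0,0,0,0,0,0.2]
  ]
}}

```text
time: 19.83
position: [0.469, 0.1697, 0.052]
ee_rot: [2.097, 2.339, 0.0]
force: [-0.5, 0.2, -3.6]
finger_gap: 0.0401
grasp_force: 6.0
```

```bash
python3 -c "
from h import *
st();go((.468,.1694,.052),5.9)"
```

```text
t 19.8 pos [0.469  0.1697 0.052 ] q [ 0.3   0.34  2.19 -0.    0.62  0.19] F [-0.5  0.2 -3.6] gap 0.0401 g 6.0
shift [-0.02 -0.1  -0.  ] turn [ 0.    -0.     0.006] j6 14 rows 1
```

>>> {"api": "send_rows", "payload": {
  "series": [
    [0,0,0,0,0,0,0.95],
    [0,0,0,0,0,0,0.95],
    [0,0,0,0,0,0,0.95],
    [0,0,0,0,0,0,0.95],
    [0,0,0,0,0,0,0.95],
    [0,0,0.2,0,0,-1.565,0.95],
    [0,0,0.2,0,0,-1.565,0.95],
    [0,0,0.2,0,0,-1.565,0.95],
    [0,0,0.2,0,0,-1.565,0.95],
    [0,0,0.2,0,0,-1.565,0.95]
  ]
}}

```text
time: 20.67
position: [0.4689, 0.1697, 0.05]
ee_rot: [1.267, 2.875, 0.0]
force: [0.1, 0.3, -1.2]
finger_gap: 0.0867
grasp_force: 0.0
```

```bash
python3 -c "
from h import *
st();go((.469,.1697,.05),95.9)"
```

```text
t 20.7 pos [0.4689 0.1697 0.05  ] q [ 0.3   0.34  2.19  0.    0.61 -0.44] F [ 0.1  0.3 -1.2] gap 0.0867 g 0.0
shift [-0.    0.01  0.  ] turn [ 0.     0.    -0.933] j6 -76 rows 8
```

>>> {"api": "send_rows", "payload": {
  "series": [
    [0,0,0,0,0,-0.933,0.95],
    [0,0,0,0,0,-0.933,0.95],
    [0,0,0,0,0,-0.933,0.95],
    [0,0,0,0,0,-0.933,0.95],
    [0,0,0,0,0,-0.933,0.95],
    [0,0,0,0,0,-0.933,0.95],
    [0,0,0,0,0,-0.933,0.95],
    [0,0,0,0,0,-0.933,0.95],
    [0,0,0,0,0,-0.933,0.95],
    [0,0,0,0,0,-0.933,0.1]
  ],
  "force": 30
}}

```text
time: 21.5
position: [0.469, 0.1697, 0.0501]
ee_rot: [-0.148, 3.138, 0.0]
force: [0.4, -0.3, -0.2]
finger_gap: 0.0824
grasp_force: 0.0
```

>>> {"api": "send_rows", "payload": {
  "series": [
    [0,0,0,0,0,0,0.1],
    [0,0,0,0,0,0,0.1],
    [0,0,0,0,0,0,0.1],
    [0,0,0,0,0,0,0.1],
    [0,0,0,0,0,0,0.1],
    [0,0,0,0,0,0,0.1],
    [0,0,0,0,0,0,0.1],
    [0,0,0,0,0,0,0.1],
    [0,0,0,0,0,0,0.1],
    [0,0,0,0,0,0,0.1]
  ]
}}

```text
time: 22.33
position: [0.4689, 0.1697, 0.05]
ee_rot: [-0.151, 3.138, 0.0]
force: [1.0, 0.1, -1.3]
finger_gap: 0.0297
grasp_force: 30.0
```

```bash
python3 -c "
from h import *
st();go((.6075,.023,.20),95.9);go((.6075,.023,.122),95.9)"
```

```text
t 22.3 pos [0.4689 0.1697 0.05  ] q [ 0.3   0.34  2.19  0.    0.61 -1.37] F [ 1.   0.1 -1.3] gap 0.0297 g 30.0
shift [-12.38 -15.93 -15.  ] turn [ 0.     0.    -0.007] j6 -94 rows 7
shift [-12.38 -15.93  -7.2 ] turn [ 0.     0.    -0.007] j6 -94 rows 6
```

>>> {"api": "send_rows", "payload": {
  "series": [
    [0,0,-4,0,0,0,0.1],
    [0,0,-8,0,0,0,0.1],
    [0,0,-10,0,0,0,0.1],
    [-12.4,-15.9,-10,0,0,0,0.1],
    [-12.4,-15.9,-10,0,0,0,0.1],
    [-12.4,-15.9,-10,0,0,0,0.1],
    [-12.4,-15.9,-10,0,0,0,0.1],
    [-12.4,-15.9,-10,0,0,0,0.1],
    [-12.4,-15.9,-8,0,0,-0.007,0.1],
    [-12.4,-15.9,-7.2,0,0,-0.007,0.1]
  ]
}}

```text
time: 23.17
position: [0.6078, 0.0219, 0.1203]
ee_rot: [0.159, -3.136, -0.0]
force: [-1.4, 1.7, -3.9]
finger_gap: 0.03
grasp_force: 30.0
```

>>> {"api": "send_rows", "payload": {
  "series": [
    [0,0,0,0,0,0,0.1],
    [0,0,0,0,0,0,0.1],
    [0,0,0,0,0,0,0.1]
  ]
}}

```text
time: 23.42
position: [0.6073, 0.0241, 0.1225]
ee_rot: [0.164, -3.137, -0.0]
force: [0.2, 0.1, -3.3]
finger_gap: 0.03
grasp_force: 30.0
```

```bash
python3 - <<'E'
from h import *
st();go((.6075,.023,.122),95.9)
c=save('side','pics/s10.png')[:,:,::-1];k=12;x0,y0=215,160
im=cv2.resize(c[y0:y0+45,x0:x0+60],None,fx=k,fy=k,interpolation=cv2.INTER_CUBIC)
p=arm.read_state()['position'];f=np.radians(5.9);X=np.array([np.cos(f),np.sin(f),0]);Y=np.array([-X[1],X[0],0])
P=lambda q:tuple(int(v) for v in (proj('side',q)-[x0,y0]+.5)*k)
o=p-[0,0,.050]
for z in(0,.044):
    cv2.polylines(im,[np.array([P(o+X*i*.028+Y*j*.025+[0,0,z]) for i,j in((-1,-1),(-1,1),(1,1),(1,-1))])],True,(0,0,255),1)
O=np.array([.6081,-.0079,.06])
for b in(-1,1,3):
    cv2.polylines(im,[np.array([P(O+X*i*.030+Y*(j*.027+b*.031)) for i,j in((-1,-1),(-1,1),(1,1),(1,-1))])],True,(0,255,0),1)
cv2.imwrite('pics/ov3.png',im)
E
```

```text
t 23.4 pos [0.6073 0.0241 0.1225] q [ 0.    0.36  1.96  0.    0.82 -1.67] F [ 0.2  0.1 -3.3] gap 0.03 g 30.0
shift [-0.01 -0.11  0.05] turn [ 0.    -0.     0.001] j6 -94 rows 1
```

View pics/ov3.png

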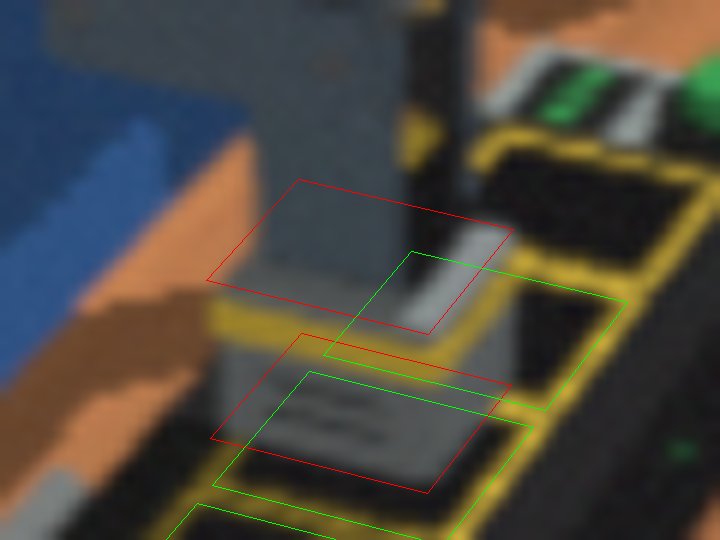

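The pack is upright and matches its outline. The overlay shows about 1 mm between pack and bay. Entering with small steps.

>>> {"api": "send_rows", "payload": {
  "series": [
    [0.1,-0.1,0,0,0,0,0.1],
    [0.1,-0.1,0.5,0,0,0,0.1],
    [0.1,-0.1,1.0,0,0,0,0.1],
    [0.1,-0.1,1.3,0,0,0,0.1],
    [0.1,-0.1,1.5,0,0,0,0.1],
    [0.1,-0.1,1.6,0,0,0,0.1],
    [0.1,-0.1,1.6,0,0,0,0.1]
  ]
}}

```text
time: 24.05
position: [0.6066, 0.0222, 0.1057]
ee_rot: [0.162, -3.137, -0.0]
force: [0.1, -0.2, -3.2]
finger_gap: 0.0297
grasp_force: 30.0
```

```bash
python3 -c "
from h import *
st()"
```

```text
t 24.1 pos [0.6066 0.0222 0.1057] q [-0.    0.38  1.97  0.    0.79 -1.68] F [ 0.1 -0.2 -3.2] gap 0.0297 g 30.0
```

It's in by 4 mm with no contact force. Continue to home.

>>> {"api": "send_rows", "payload": {
  "series": [
    [0,0,0.5,0,0,0,0.1],
    [0,0,1.0,0,0,0,0.1],
    [0,0,1.5,0,0,0,0.1],
    [0,0,2.0,0,0,0,0.1],
    [0,0,2.5,0,0,0,0.1],
    [0,0,3.0,0,0,0,0.1],
    [0,0,3.4,0,0,0,0.1],
    [0,0,3.6,0,0,0,0.1],
    [0,0,3.6,0,0,0,0.1]
  ]
}}

```text
time: 24.8
position: [0.6068, 0.0223, 0.0701]
ee_rot: [0.163, -3.137, -0.0]
force: [0.1, 0.3, -2.5]
finger_gap: 0.0297
grasp_force: 30.0
```

```bash
python3 -c "
from h import *
st()"
```

```text
t 24.8 pos [0.6068 0.0223 0.0701] q [-0.    0.44  1.97  0.    0.73 -1.68] F [ 0.1  0.3 -2.5] gap 0.0297 g 30.0
```

>>> {"api": "send_rows", "payload": {
  "series": [
    [0,0,0,0,0,0,0.55],
    [0,0,0,0,0,0,0.55],
    [0,0,0,0,0,0,0.55],
    [0,0,-2,0,0,0,0.55],
    [0,0,-6,0,0,0,0.95],
    [0,0,-9,0,0,0,0.95],
    [0,0,-9,0,0,0,0.95]
  ]
}}

```text
time: 25.38
position: [0.61, 0.0222, 0.1661]
ee_rot: [-0.162, 3.129, -0.001]
force: [0.1, -0.2, 0.2]
finger_gap: 0.0675
grasp_force: 0.0
```

```bash
python3 -c "
from h import *
st();go((.4465,-.034,.14),115)
s=arm.read_state()"
```

```text
t 25.4 pos [0.61   0.0222 0.1661] q [-0.    0.3   1.95 -0.    0.89 -1.68] F [ 0.1 -0.2  0.2] gap 0.0675 g 0.0
shift [16.86 -3.9   2.48] turn [-0.002  0.008 -0.333] j6 -119 rows 5
```

>>> {"api": "send_rows", "payload": {
  "series": [
    [16.8,-3.9,0,0,0,-0.333,0.95],
    [16.8,-3.9,0,0,0,-0.333,0.95],
    [16.8,-3.9,0,0,0,-0.333,0.95],
    [16.8,-3.9,0,0,0,-0.333,0.95],
    [16.8,-3.9,1.5,0,0,-0.333,0.95],
    [16.8,-3.9,1.5,0,0,-0.333,0.95],
    [16.8,-3.9,1.5,0,0,-0.333,0.95],
    [16.8,-3.9,1.5,0,0,-0.333,0.95]
  ],
  "force": 6
}}

```text
time: 26.05
position: [0.4451, -0.0338, 0.1456]
ee_rot: [-0.68, 3.066, -0.0]
force: [-0.0, 0.0, 0.7]
finger_gap: 0.0868
grasp_force: 0.0
```

```bash
python3 - <<'E'
from seg import *
st();go((.4465,-.034,.05),115)
a=save("top","pics/t11.png")
for k,b,l,h in(("C",(270,205,325,255),(0,150,110),(6,255,255)),("A",(130,190,180,235),(5,190,110),(16,255,255)),("B",(245,140,330,200),(20,150,150),(34,255,255))):
    cs=comp(a,b,l,h,2);print(k,[cv2.contourArea(c) for c in cs],*(rect("top",cs,.076) if cs else ()))
b=save("side","pics/s11.png")
for k,bx,l,h in(("C",(290,190,325,215),(0,150,110),(6,255,255)),("A",(170,280,215,315),(5,170,110),(16,255,255))):
    cs=comp(b,bx,l,h,2);print("side",k,[cv2.contourArea(c) for c in cs],*(rect("side",cs,.076) if cs else ()))
E
```

```text
t 26.1 pos [ 0.4451 -0.0338  0.1456] q [-0.13  0.08  2.27  0.    0.79 -2.14] F [-0.   0.   0.7] gap 0.0868 g 0.0
shift [-0.11 -0.07  9.56] turn [-0.     0.001  0.   ] j6 -119 rows 3
C []
A [22.0] [515.6 395.5] [35.4 23.1] 35.2
B [79.0, 37.0] [612.2 -23. ] [115.8  64. ] 88.9
side C [5.0, 0.0] [443.8 -32. ] [20.8 14.7] 30.0
side A [25.5, 23.5] [520.5 396.7] [20.4 18. ] 29.5
```

>>> {"api": "send_rows", "payload": {
  "series": [
    [-0.1,0,4,0,0,0,0.95],
    [-0.1,0,7,0,0,0,0.95],
    [-0.1,0,9.5,0,0,0,0.95],
    [-0.1,0,9.5,0,0,0,0.95],
    [-0.1,0,9.5,0,0,0,0.2],
    [-0.1,0,9.5,0,0,0,0.2],
    [-0.1,0,9.5,0,0,0,0.2],
    [-0.1,0,9.5,0,0,0,0.2],
    [-0.1,0,9.5,0,0,0,0.2],
    [-0.1,0,9.5,0,0,0,0.2]
  ],
  "force": 6
}}

```text
time: 26.98
position: [0.4451, -0.0335, 0.0508]
ee_rot: [-0.68, 3.066, -0.001]
force: [-0.2, 0.8, 0.2]
finger_gap: 0.0497
grasp_force: 0.0
```

>>> {"api": "send_rows", "payload": {
  "series": [
    [0,0,0,0,0,0,0.2],
    [0,0,0,0,0,0,0.2],
    [0,0,0,0,0,0,0.2],
    [0,0,0,0,0,0,0.2]
  ]
}}

```text
time: 27.32
position: [0.4449, -0.0336, 0.0504]
ee_rot: [-0.68, 3.067, -0.0]
force: [-1.2, -1.0, 7.9]
finger_gap: 0.0398
grasp_force: 6.0
```

>>> {"api": "send_rows", "payload": {
  "series": [
    [0,0,0,0,0,0,0.95],
    [0,0,0,0,0,0,0.95],
    [0,0,0,0,0,0,0.95],
    [0,0,0,0,0,0,0.95],
    [0,0,0,0,0,0,0.95],
    [0,0,0,0,0,1.571,0.95],
    [0,0,0,0,0,1.571,0.95],
    [0,0,0,0,0,1.571,0.95],
    [0,0,0,0,0,1.571,0.95],
    [0,0,0,0,0,1.571,0.95]
  ]
}}

```text
time: 28.15
position: [0.4445, -0.0335, 0.05]
ee_rot: [-0.305, -3.127, -0.0]
force: [0.6, -1.3, 0.1]
finger_gap: 0.0866
grasp_force: 0.0
```

```bash
python3 -c "
from h import *
st();go((.4449,-.0336,.05),25)"
```

```text
t 28.1 pos [ 0.4445 -0.0335  0.05  ] q [-0.13  0.28  2.29  0.    0.58 -1.5 ] F [ 0.6 -1.3  0.1] gap 0.0866 g 0.0
shift [-0.04 -0.01 -0.  ] turn [-0.   -0.    0.94] j6 -29 rows 8
```

>>> {"api": "send_rows", "payload": {
  "series": [
    [0,0,0,0,0,0.94,0.95],
    [0,0,0,0,0,0.94,0.95],
    [0,0,0,0,0,0.94,0.95],
    [0,0,0,0,0,0.94,0.95],
    [0,0,0,0,0,0.94,0.95],
    [0,0,0,0,0,0.94,0.95],
    [0,0,0,0,0,0.94,0.95],
    [0,0,0,0,0,0.94,0.95],
    [0,0,0,0,0,0.94,0.95],
    [0,0,0,0,0,0.94,0.1]
  ],
  "force": 30
}}

```text
time: 28.98
position: [0.4446, -0.0335, 0.05]
ee_rot: [-1.677, -2.657, 0.0]
force: [-0.9, -0.7, -0.3]
finger_gap: 0.0826
grasp_force: 0.0
```

>>> {"api": "send_rows", "payload": {
  "series": [
    [0,0,0,0,0,0,0.1],
    [0,0,0,0,0,0,0.1],
    [0,0,0,0,0,0,0.1],
    [0,0,0,0,0,0,0.1],
    [0,0,0,0,0,0,0.1],
    [0,0,0,0,0,0,0.1],
    [0,0,0,0,0,0,0.1],
    [0,0,0,0,0,0,0.1],
    [0,0,0,0,0,0,0.1],
    [0,0,0,0,0,0,0.1]
  ]
}}

```text
time: 29.82
position: [0.4446, -0.0335, 0.05]
ee_rot: [1.68, 2.654, 0.0]
force: [-0.2, 0.2, -0.1]
finger_gap: 0.0299
grasp_force: 30.0
```

```bash
python3 -c "
from h import *
st();f=np.radians(5.9);b1=np.array([.6067,.0222]);d=np.array([np.sin(f),-np.cos(f)])*.062
for k in(-1,0,1,2):print(k+1,(b1+k*d).round(4))
b=b1+2*d;go((*b,.17),95.9)"
```

```text
t 29.8 pos [ 0.4446 -0.0335  0.05  ] q [-0.13  0.28  2.29  0.    0.58 -0.57] F [-0.2  0.2 -0.1] gap 0.0299 g 30.0
0 [0.6003 0.0839]
1 [0.6067 0.0222]
2 [ 0.6131 -0.0395]
3 [ 0.6194 -0.1011]
shift [-13.6   12.91 -11.99] turn [ 0.     0.    -1.232] j6 -105 rows 10
```

>>> {"api": "send_rows", "payload": {
  "series": [
    [0,0,-4,0,0,0,0.1],
    [0,0,-8,0,0,0,0.1],
    [0,0,-12,0,0,0,0.1],
    [-13.6,12.9,-12,0,0,-1.232,0.1],
    [-13.6,12.9,-12,0,0,-1.232,0.1],
    [-13.6,12.9,-12,0,0,-1.232,0.1],
    [-13.6,12.9,-12,0,0,-1.232,0.1],
    [-13.6,12.9,-12,0,0,-1.232,0.1],
    [-13.6,12.9,-12,0,0,-1.232,0.1],
    [-13.6,12.9,-12,0,0,-1.232,0.1]
  ]
}}

```text
time: 30.65
position: [0.6201, -0.1017, 0.1693]
ee_rot: [-0.388, -3.117, -0.0]
force: [-1.4, 0.0, -2.1]
finger_gap: 0.0303
grasp_force: 30.0
```

```bash
python3 -c "
from h import *
st();go((.6192,-.1008,.122),95.9)"
```

```text
t 30.6 pos [ 0.6201 -0.1017  0.1693] q [-0.2   0.32  1.9  -0.    0.91 -1.52] F [-1.4  0.  -2.1] gap 0.0303 g 30.0
shift [0.1  0.06 4.73] turn [ 0.    -0.001 -0.351] j6 -105 rows 3
```

>>> {"api": "send_rows", "payload": {
  "series": [
    [0.1,0,2,0,0,-0.351,0.1],
    [0.1,0,4,0,0,-0.351,0.1],
    [0.1,0,4.7,0,0,-0.351,0.1],
    [0.1,0,4.7,0,0,-0.351,0.1],
    [0.1,0,4.7,0,0,-0.351,0.1],
    [0.1,0,4.7,0,0,-0.351,0.1]
  ]
}}

```text
time: 31.15
position: [0.6188, -0.101, 0.1237]
ee_rot: [-0.147, 3.137, -0.0]
force: [0.1, 0.4, -1.4]
finger_gap: 0.03
grasp_force: 30.0
```

```bash
python3 -c "
from h import *
st();go((.6192,-.1008,.107),95.9)"
```

```text
t 31.1 pos [ 0.6188 -0.101   0.1237] q [-0.2   0.38  1.92  0.    0.83 -1.86] F [ 0.1  0.4 -1.4] gap 0.03 g 30.0
shift [-0.04  0.02  1.67] turn [-0.     0.001 -0.009] j6 -105 rows 1
```

>>> {"api": "send_rows", "payload": {
  "series": [
    [-0.05,0,0.4,0,0,-0.009,0.1],
    [-0.05,0,0.8,0,0,-0.009,0.1],
    [-0.05,0,1.2,0,0,-0.009,0.1],
    [-0.05,0,1.5,0,0,-0.009,0.1],
    [-0.05,0,1.8,0,0,-0.009,0.1],
    [-0.05,0,1.8,0,0,-0.009,0.1],
    [-0.05,0,1.8,0,0,-0.009,0.1]
  ]
}}

```text
time: 31.73
position: [0.6188, -0.1009, 0.1048]
ee_rot: [0.167, -3.137, -0.0]
force: [-0.3, -0.1, -2.6]
finger_gap: 0.0299
grasp_force: 30.0
```

```bash
python3 -c "
from h import *
st()"
```

```text
t 31.7 pos [ 0.6188 -0.1009  0.1048] q [-0.2   0.41  1.93  0.    0.8  -1.88] F [-0.3 -0.1 -2.6] gap 0.0299 g 30.0
```

>>> {"api": "send_rows", "payload": {
  "series": [
    [0,0,0.5,0,0,0,0.1],
    [0,0,1.0,0,0,0,0.1],
    [0,0,1.5,0,0,0,0.1],
    [0,0,2.0,0,0,0,0.1],
    [0,0,2.5,0,0,0,0.1],
    [0,0,3.0,0,0,0,0.1],
    [0,0,3.4,0,0,0,0.1],
    [0,0,3.5,0,0,0,0.1],
    [0,0,3.5,0,0,0,0.1]
  ]
}}

```text
time: 32.48
position: [0.619, -0.1009, 0.0699]
ee_rot: [0.167, -3.137, -0.0]
force: [0.8, 0.1, -1.7]
finger_gap: 0.0298
grasp_force: 30.0
```

```bash
python3 -c "
from h import *
st()"
```

```text
t 32.5 pos [ 0.619  -0.1009  0.0699] q [-0.2   0.47  1.93  0.    0.75 -1.88] F [ 0.8  0.1 -1.7] gap 0.0298 g 30.0
```

>>> {"api": "send_rows", "payload": {
  "series": [
    [0,0,0,0,0,0,0.55],
    [0,0,0,0,0,0,0.55],
    [0,0,0,0,0,0,0.55],
    [0,0,-2,0,0,0,0.55],
    [0,0,-6,0,0,0,0.7],
    [0,0,-10,0,0,0,0.95],
    [0,0,-12,0,0,0,0.95],
    [0,0,-12,0,0,0,0.95]
  ]
}}

```text
time: 33.15
position: [0.6215, -0.1014, 0.1954]
ee_rot: [-0.167, 3.13, -0.003]
force: [-0.2, -0.8, 0.7]
finger_gap: 0.0739
grasp_force: 0.0
```

```bash
python3 - <<'E'
from seg import *
st();go((.517,.3957,.19),30)
print("glue base",onz("side",(128,280),0)[:2].round(3),"pink",onz("top",(178,175),.06)[:2].round(3))
a=save("top","pics/t12.png")
for k,b,l,h,z in(("A",(130,190,180,235),(5,190,110),(16,255,255),.076),("turq",(135,225,185,265),(80,100,60),(100,255,255),.04)):
    cs=comp(a,b,l,h,2);print(k,[cv2.contourArea(c) for c in cs],*(rect("top",cs,z) if cs else ()))
E
```

```text
t 33.1 pos [ 0.6215 -0.1014  0.1954] q [-0.2   0.29  1.89  0.    0.95 -1.88] F [-0.2 -0.8  0.7] gap 0.0739 g 0.0
shift [ 5.12 50.54  0.39] turn [0.002 0.008 1.154] j6 7 rows 13
glue base [0.716 0.385] pink [0.614 0.321]
A [18.0, 7.5] [516.8 395. ] [33.8 23.2] 32.7
turq [262.5] [409.6 372.9] [56.9 55.6] 64.0
```

>>> {"api": "send_rows", "payload": {
  "series": [
    [5.1,50.5,0.4,0,0,1.154,0.8],
    [5.1,50.5,0.4,0,0,1.154,0.8],
    [5.1,50.5,0.4,0,0,1.154,0.8],
    [5.1,50.5,0.4,0,0,1.154,0.8],
    [5.1,50.5,0.4,0,0,1.154,0.8],
    [5.1,50.5,0.4,0,0,1.154,0.8],
    [5.1,50.5,0.4,0,0,1.154,0.8],
    [5.1,50.5,0.4,0,0,1.154,0.8],
    [5.1,50.5,0.4,0,0,1.154,0.8],
    [5.1,50.5,0.4,0,0,1.154,0.8]
  ]
}}

```text
time: 34.03
position: [0.5363, 0.2888, 0.1855]
ee_rot: [-1.58, -2.715, 0.002]
force: [0.9, 0.2, 0.2]
finger_gap: 0.0731
grasp_force: 0.0
```

```bash
python3 -c "
from h import *
st();go((.517,.3955,.12),30)"
```

```text
t 34.0 pos [0.5363 0.2888 0.1855] q [ 0.46  0.27  1.94 -0.    0.93 -0.06] F [0.9 0.2 0.2] gap 0.0731 g 0.0
shift [10.23  3.6   6.55] turn [-0.002 -0.    -0.007] j6 7 rows 4
```

>>> {"api": "send_rows", "payload": {
  "series": [
    [10,3.5,0,0,0,0,0.8],
    [10,3.5,0,0,0,0,0.8],
    [10,3.5,4,0,0,0,0.8],
    [10,3.5,6.5,0,0,0,0.8],
    [10,3.5,6.5,0,0,0,0.8],
    [10,3.5,6.5,0,0,0,0.8],
    [10,3.5,6.5,0,0,0,0.8]
  ],
  "force": 6
}}

```text
time: 34.62
position: [0.5184, 0.3911, 0.1226]
ee_rot: [1.572, 2.72, -0.0]
force: [-0.4, 0.8, 1.4]
finger_gap: 0.0731
grasp_force: 0.0
```

```bash
python3 - <<'E'
from seg import *
st();go((.517,.3955,.05),30)
b=save("side","pics/s13.png")
cs=comp(b,(150,270,235,330),(5,170,110),(16,255,255),2);print([cv2.contourArea(c) for c in cs],[cv2.boundingRect(c) for c in cs])
E
```

```text
t 34.6 pos [0.5184 0.3911 0.1226] q [ 0.61  0.42  1.88 -0.    0.85  0.09] F [-0.4  0.8  1.4] gap 0.0731 g 0.0
shift [0.45 0.1  7.26] turn [-0.     0.    -0.001] j6 7 rows 2
[29.0, 21.0] [(177, 316, 29, 3), (189, 290, 5, 8)]
```

>>> {"api": "send_rows", "payload": {
  "series": [
    [0.4,0.1,2,0,0,0,0.8],
    [0.4,0.1,5,0,0,0,0.8],
    [0.4,0.1,7.2,0,0,0,0.8],
    [0.4,0.1,7.2,0,0,0,0.8],
    [0.4,0.1,7.2,0,0,0,0.2],
    [0.4,0.1,7.2,0,0,0,0.2],
    [0.4,0.1,7.2,0,0,0,0.2],
    [0.4,0.1,7.2,0,0,0,0.2],
    [0.4,0.1,7.2,0,0,0,0.2],
    [0.4,0.1,7.2,0,0,0,0.2]
  ],
  "force": 6
}}

```text
time: 35.5
position: [0.5172, 0.3958, 0.0509]
ee_rot: [1.571, 2.72, 0.001]
force: [-1.7, -1.8, 8.7]
finger_gap: 0.0399
grasp_force: 6.0
```

>>> {"api": "send_rows", "payload": {
  "series": [
    [0,0,0,0,0,0,0.2],
    [0,0,0,0,0,0,0.2],
    [0,0,0,0,0,0,0.2]
  ]
}}

```text
time: 35.75
position: [0.5172, 0.3958, 0.0509]
ee_rot: [1.571, 2.72, 0.001]
force: [-1.3, -1.8, 9.7]
finger_gap: 0.0399
grasp_force: 6.0
```

>>> {"api": "send_rows", "payload": {
  "series": [
    [0,0,0,0,0,0,0.8],
    [0,0,0,0,0,0,0.8],
    [0,0,0,0,0,0,0.8],
    [0,0,0,0,0,0,0.8],
    [0,0,0,0,0,-1.571,0.8],
    [0,0,0,0,0,-1.571,0.8],
    [0,0,0,0,0,-1.571,0.8],
    [0,0,0,0,0,-1.571,0.8],
    [0,0,0,0,0,-1.571,0.8],
    [0,0,0,0,0,-1.571,0.8]
  ]
}}

```text
time: 36.58
position: [0.5168, 0.3955, 0.0498]
ee_rot: [-0.456, -3.108, 0.0]
force: [0.9, -1.1, 0.7]
finger_gap: 0.0731
grasp_force: 0.0
```

```bash
python3 -c "
from h import *
st();go((.5172,.3958,.05),120)"
```

```text
t 36.6 pos [0.5168 0.3955 0.0498] q [ 0.62  0.53  1.88  0.    0.73 -0.66] F [ 0.9 -1.1  0.7] gap 0.0731 g 0.0
shift [-0.03  0.04 -0.02] turn [-0.    -0.    -0.815] j6 -83 rows 7
```

>>> {"api": "send_rows", "payload": {
  "series": [
    [0,0,0,0,0,-0.815,0.8],
    [0,0,0,0,0,-0.815,0.8],
    [0,0,0,0,0,-0.815,0.8],
    [0,0,0,0,0,-0.815,0.8],
    [0,0,0,0,0,-0.815,0.8],
    [0,0,0,0,0,-0.815,0.8],
    [0,0,0,0,0,-0.815,0.8],
    [0,0,0,0,0,-0.815,0.8],
    [0,0,0,0,0,-0.815,0.8],
    [0,0,0,0,0,-0.815,0.1]
  ],
  "force": 30
}}

```text
time: 37.42
position: [0.5169, 0.3956, 0.0499]
ee_rot: [0.8, -3.038, -0.0]
force: [0.3, -0.0, 0.1]
finger_gap: 0.0688
grasp_force: 0.0
```

>>> {"api": "send_rows", "payload": {
  "series": [
    [0,0,0,0,0,0,0.1],
    [0,0,0,0,0,0,0.1],
    [0,0,0,0,0,0,0.1],
    [0,0,0,0,0,0,0.1],
    [0,0,0,0,0,0,0.1],
    [0,0,0,0,0,0,0.1],
    [0,0,0,0,0,0,0.1],
    [0,0,0,0,0,0,0.1]
  ]
}}

```text
time: 38.08
position: [0.5169, 0.3955, 0.0499]
ee_rot: [0.804, -3.037, 0.0]
force: [-0.0, 0.3, -0.2]
finger_gap: 0.0296
grasp_force: 30.0
```

```bash
python3 -c "
from h import *
st();go((.5172,.3958,.17),120);go((.6130,-.0395,.17),95.9)"
```

```text
t 38.1 pos [0.5169 0.3955 0.0499] q [ 0.62  0.53  1.88 -0.    0.73 -1.47] F [-0.   0.3 -0.2] gap 0.0296 g 30.0
shift [ -0.04   0.   -12.01] turn [-0.    -0.    -0.006] j6 -83 rows 3
shift [ 13.16 -42.57 -12.01] turn [-0.    -0.     0.414] j6 -100 rows 12
```

```bash
python3 -c "
from h import *
go((.6002,.0839,.17),95.9)"
```

```text
shift [  8.17 -31.21 -12.01] turn [-0.    -0.     0.414] j6 -88 rows 9
```

>>> {"api": "send_rows", "payload": {
  "series": [
    [0,0,-4,0,0,0,0.1],
    [0,0,-8,0,0,0,0.1],
    [0,0,-12,0,0,0,0.1],
    [8.2,-31.2,-12,0,0,0.414,0.1],
    [8.2,-31.2,-12,0,0,0.414,0.1],
    [8.2,-31.2,-12,0,0,0.414,0.1],
    [8.2,-31.2,-12,0,0,0.414,0.1],
    [8.2,-31.2,-12,0,0,0.414,0.1],
    [8.2,-31.2,-12,0,0,0.414,0.1],
    [8.2,-31.2,-12,0,0,0.414,0.1]
  ]
}}

```text
time: 38.92
position: [0.5919, 0.1117, 0.1699]
ee_rot: [0.162, -3.137, 0.0]
force: [0.6, 0.2, -2.2]
finger_gap: 0.0299
grasp_force: 30.0
```

```bash
python3 -c "
from h import *
st();go((.6002,.0839,.17),95.9)"
```

```text
t 38.9 pos [0.5919 0.1117 0.1699] q [ 0.15  0.28  1.96 -0.    0.9  -1.53] F [ 0.6  0.2 -2.2] gap 0.0299 g 30.0
shift [-0.54 -2.85 -0.01] turn [-0. -0.  0.] j6 -88 rows 1
```

>>> {"api": "send_rows", "payload": {
  "series": [
    [-0.5,-2.8,0,0,0,0,0.1],
    [-0.5,-2.8,0,0,0,0,0.1],
    [-0.5,-2.8,2,0,0,0,0.1],
    [-0.5,-2.8,4,0,0,0,0.1],
    [-0.5,-2.8,4.7,0,0,0,0.1],
    [-0.5,-2.8,4.7,0,0,0,0.1],
    [-0.5,-2.8,4.7,0,0,0,0.1],
    [-0.5,-2.8,4.7,0,0,0,0.1]
  ]
}}

```text
time: 39.58
position: [0.6003, 0.0868, 0.1239]
ee_rot: [-0.163, 3.136, 0.0]
force: [-0.6, 0.4, -0.9]
finger_gap: 0.0297
grasp_force: 30.0
```

```bash
python3 -c "
from h import *
st();go((.6002,.0839,.105),95.9)"
```

```text
t 39.6 pos [0.6003 0.0868 0.1239] q [ 0.11  0.36  1.96  0.    0.82 -1.57] F [-0.6  0.4 -0.9] gap 0.0297 g 30.0
shift [ 0.04 -0.28  1.89] turn [0.    0.001 0.001] j6 -88 rows 1
```

>>> {"api": "send_rows", "payload": {
  "series": [
    [0.04,-0.28,0,0,0,0,0.1],
    [0.04,-0.28,0.5,0,0,0,0.1],
    [0.04,-0.28,0.9,0,0,0,0.1],
    [0.04,-0.28,1.2,0,0,0,0.1],
    [0.04,-0.28,1.5,0,0,0,0.1],
    [0.04,-0.28,1.8,0,0,0,0.1],
    [0.04,-0.28,1.8,0,0,0,0.1],
    [0.04,-0.28,1.8,0,0,0,0.1]
  ]
}}

```text
time: 40.25
position: [0.5996, 0.0836, 0.1047]
ee_rot: [0.162, -3.137, 0.0]
force: [-0.5, 0.3, -3.1]
finger_gap: 0.0301
grasp_force: 30.0
```

```bash
python3 -c "
from h import *
st()"
```

```text
t 40.2 pos [0.5996 0.0836 0.1047] q [ 0.1   0.38  1.97  0.    0.79 -1.57] F [-0.5  0.3 -3.1] gap 0.0301 g 30.0
```

>>> {"api": "send_rows", "payload": {
  "series": [
    [0,0,0.5,0,0,0,0.1],
    [0,0,1.0,0,0,0,0.1],
    [0,0,1.5,0,0,0,0.1],
    [0,0,2.0,0,0,0,0.1],
    [0,0,2.5,0,0,0,0.1],
    [0,0,3.0,0,0,0,0.1],
    [0,0,3.4,0,0,0,0.1],
    [0,0,3.5,0,0,0,0.1],
    [0,0,3.5,0,0,0,0.1]
  ]
}}

```text
time: 41.0
position: [0.5998, 0.0836, 0.0698]
ee_rot: [0.162, -3.137, -0.0]
force: [-0.9, 0.3, -1.4]
finger_gap: 0.0299
grasp_force: 30.0
```

>>> {"api": "send_rows", "payload": {
  "series": [
    [0,0,0,0,0,0,0.5],
    [0,0,0,0,0,0,0.5],
    [0,0,0,0,0,0,0.5],
    [0,0,-2,0,0,0,0.5],
    [0,0,-6,0,0,0,0.5],
    [0,0,-10,0,0,0,0.5],
    [10,0,-14,0,0,0,0.5],
    [10,0,-18,0,0,0,0.5],
    [10,0,-20,0,0,0,0.5],
    [10,0,-20,0,0,0,0.5]
  ]
}}

```text
time: 41.83
position: [0.4988, 0.0731, 0.2731]
ee_rot: [-0.162, 3.135, 0.0]
force: [1.5, -0.1, 0.6]
finger_gap: 0.0458
grasp_force: 0.0
```

```bash
python3 - <<'E'
from h import *
st()
a=save('top','pics/t14.png');b=save('side','pics/s14.png')
c=np.hstack([cv2.resize(a[100:200,225:365],(390,280)),cv2.resize(b[110:250,190:340],(300,280))])
cv2.imwrite('pics/c14.png',np.vstack([c[:,:,::-1],cv2.resize(b[:,:,::-1],(690,300),interpolation=cv2.INTER_AREA)]))
E
```

```text
t 41.8 pos [0.4988 0.0731 0.2731] q [ 0.1  -0.01  2.08 -0.    1.07 -1.57] F [ 1.5 -0.1  0.6] gap 0.0458 g 0.0
```

View pics/c14.png

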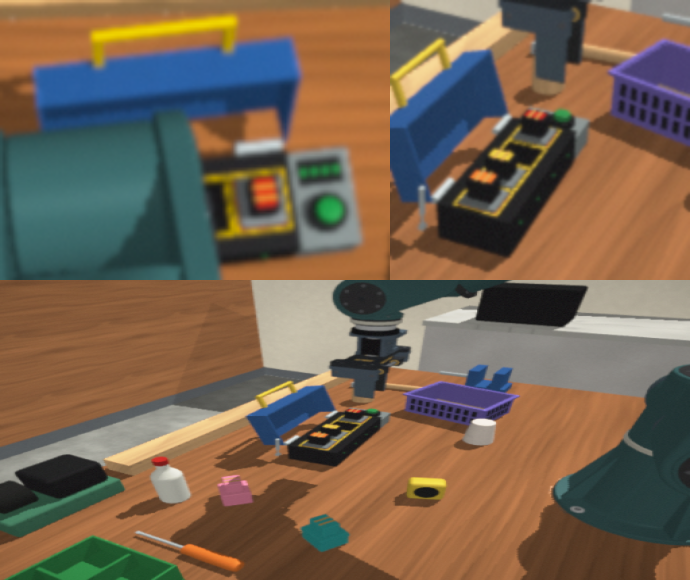

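All three packs sit in bays 0, 1 and 3: orange, yellow and red stems, with blocks flush at the deck. The bench has no other packs, and the hood stands open with its bar at about (278,112) in the top view. Next I measure the bar and approach it.

```bash
python3 - <<'E'
from seg import *
a=cv2.imread("pics/t14.png")[:,:,::-1]
m=cv2.inRange(cv2.cvtColor(np.ascontiguousarray(a),cv2.COLOR_RGB2HSV),(22,130,100),(35,255,255))
pts=[]
for u in range(264,307):
    v=np.nonzero(m[98:116,u])[0]+98
    if len(v): pts.append(onz("top",(u,v.mean()),.1985)[:2])
pts=np.array(pts);l=np.polyfit(pts[:,1],pts[:,0],1);print(len(pts),"bar x=",l,"mid",pts.mean(0))
v,u=np.nonzero(m[98:116,225:365]);print(u.min()+225,u.max()+225)
go((.757,.006,.27),5.9)
E
```

```text
43 bar x= [-0.0802996   0.75528383] mid [0.75512452 0.00198385]
258 309
shift [-24.81  -9.34   0.5 ] turn [0.005 0.005 1.571] j6 -5 rows 13
```

>>> {"api": "send_rows", "payload": {
  "series": [
    [0,0,0,0,0,1.571,0.5],
    [0,0,0,0,0,1.571,0.5],
    [0,0,0,0,0,1.571,0.5],
    [0,0,0,0,0,1.571,0.5],
    [0,0,0,0,0,1.571,0.5],
    [0,0,0,0,0,1.571,0.5],
    [0,0,0,0,0,1.571,0.5],
    [0,0,0,0,0,1.571,0.5],
    [0,0,0,0,0,1.571,0.5],
    [0,0,0,0,0,1.571,0.5]
  ]
}}

```text
time: 42.77
position: [0.5003, 0.0732, 0.2689]
ee_rot: [-1.712, -2.633, 0.001]
force: [0.0, 0.8, -0.4]
finger_gap: 0.0456
grasp_force: 0.0
```

```bash
python3 -c "
from h import *
st();go((.757,.006,.27),5.9)"
```

```text
t 42.8 pos [0.5003 0.0732 0.2689] q [ 0.1  -0.    2.08  0.    1.06 -0.32] F [ 0.   0.8 -0.4] gap 0.0456 g 0.0
shift [-16.56  20.73  -0.13] turn [-0.001 -0.     0.315] j6 -5 rows 7
```

>>> {"api": "send_rows", "payload": {
  "series": [
    [-16.5,20.6,0,0,0,0.315,0.5],
    [-16.5,20.6,0,0,0,0.315,0.5],
    [-16.5,20.6,0,0,0,0.315,0.5],
    [-16.5,20.6,0,0,0,0.315,0.5],
    [-16.5,20.6,0,0,0,0.315,0.5],
    [-16.5,20.6,0,0,0,0.315,0.5],
    [-16.5,20.6,0,0,0,0.315,0.5],
    [-16.5,20.6,0,0,0,0.315,0.5],
    [-16.5,20.6,0,0,0,0.315,0.5],
    [-16.5,20.6,0,0,0,0.315,0.5]
  ]
}}

```text
time: 43.6
position: [0.7551, 0.0078, 0.2687]
ee_rot: [-2.096, -2.339, 0.002]
force: [-0.3, -0.1, 0.8]
finger_gap: 0.0454
grasp_force: 0.0
```

```bash
python3 -c "
from h import *
st();go((.7565,.005,.183),5.9)"
```

```text
t 43.6 pos [0.7551 0.0078 0.2687] q [-0.02  0.41  1.58  0.    1.15 -0.13] F [-0.3 -0.1  0.8] gap 0.0454 g 0.0
shift [-0.3   0.12  8.57] turn [-0.001 -0.     0.006] j6 -6 rows 3
```

>>> {"api": "send_rows", "payload": {
  "series": [
    [-0.2,0.1,3,0,0,0,0.5],
    [-0.2,0.1,6,0,0,0,0.5],
    [-0.2,0.1,8.5,0,0,0,0.5],
    [-0.2,0.1,8.5,0,0,0,0.5],
    [-0.2,0.1,8.5,0,0,0,0],
    [-0.2,0.1,8.5,0,0,0,0],
    [-0.2,0.1,8.5,0,0,0,0],
    [-0.2,0.1,8.5,0,0,0,0],
    [-0.2,0.1,8.5,0,0,0,0],
    [-0.2,0.1,8.5,0,0,0,0]
  ],
  "force": 25
}}

```text
time: 44.43
position: [0.756, 0.0056, 0.1861]
ee_rot: [-2.096, -2.338, 0.003]
force: [-13.5, -1.0, 9.4]
finger_gap: 0.0116
grasp_force: 25.0
```

```bash
python3 -c "
from h import *
st()"
```

```text
t 44.4 pos [0.756  0.0056 0.1861] q [-0.02  0.49  1.62 -0.    1.03 -0.13] F [-13.5  -1.    9.4] gap 0.0116 g 25.0
```

```bash
python3 -c "
import numpy as np
p=np.arctan2(45,157);b=np.array([16.33*np.cos(p+1.85),-16.33*np.sin(p+1.85)])
prev=np.zeros(2)
for i,t in enumerate(list(np.arange(1.79,.6,-.06))):
    c=np.array([-16.33*np.cos(p+t),-16.33*np.sin(p+t)])-[-16.33*np.cos(p+1.85),-16.33*np.sin(p+1.85)]-[.15,0]
    print(round(t,2),(c-prev).round(1))
    if i%10==9: prev=c.round(1)
"
```

```text
1.79 [-1.  -0.5]
1.73 [-1.9 -0.9]
1.67 [-2.8 -1.3]
1.61 [-3.7 -1.7]
1.55 [-4.6 -1.9]
1.49 [-5.6 -2.2]
1.43 [-6.5 -2.3]
1.37 [-7.5 -2.4]
1.31 [-8.5 -2.5]
1.25 [-9.5 -2.5]
1.19 [-1.   0.1]
1.13 [-1.9  0.2]
1.07 [-2.9  0.4]
1.01 [-3.8  0.7]
0.95 [-4.8  1. ]
0.89 [-5.7  1.3]
0.83 [-6.6  1.7]
0.77 [-7.4  2.2]
0.71 [-8.3  2.7]
0.65 [-9.1  3.3]
```

>>> {"api": "send_rows", "payload": {
  "series": [
    [0,-1.0,-0.5,0,0,0,0],
    [0,-1.9,-0.9,0,0,0,0],
    [0,-2.8,-1.3,0,0,0,0],
    [0,-3.7,-1.7,0,0,0,0],
    [0,-4.6,-1.9,0,0,0,0],
    [0,-5.6,-2.2,0,0,0,0],
    [0,-6.5,-2.3,0,0,0,0],
    [0,-7.5,-2.4,0,0,0,0],
    [0,-8.5,-2.5,0,0,0,0],
    [0,-9.5,-2.5,0,0,0,0]
  ]
}}

```text
time: 45.27
position: [0.6629, -0.0041, 0.2113]
ee_rot: [2.096, 2.338, 0.004]
force: [1.4, 4.6, 1.8]
finger_gap: 0.0112
grasp_force: 25.0
```

```bash
python3 -c "
from h import *
st()"
```

```text
t 45.3 pos [ 0.6629 -0.0041  0.2113] q [-0.04  0.32  1.82  0.    1.   -0.15] F [1.4 4.6 1.8] gap 0.0112 g 25.0
```

>>> {"api": "send_rows", "payload": {
  "series": [
    [0,-1.0,0.1,0,0,0,0],
    [0,-1.9,0.2,0,0,0,0],
    [0,-2.9,0.4,0,0,0,0],
    [0,-3.8,0.7,0,0,0,0],
    [0,-4.8,1.0,0,0,0,0],
    [0,-5.7,1.3,0,0,0,0],
    [0,-6.6,1.7,0,0,0,0],
    [0,-7.4,2.2,0,0,0,0],
    [0,-8.3,2.7,0,0,0,0],
    [0,-9.1,3.3,0,0,0,0]
  ],
  "force": 30
}}

```text
time: 46.1
position: [0.5712, -0.014, 0.177]
ee_rot: [-2.097, -2.338, -0.001]
force: [-0.9, 5.3, 1.1]
finger_gap: 0.0113
grasp_force: 30.0
```

```bash
python3 -c "
from h import *
st()
import numpy as np
p=np.arctan2(45,157);c0=np.array([-16.33*np.cos(p+.65),-16.33*np.sin(p+.65)])
for t in [.6,.55,.5,.45,.4,.35,.3,.26,.22,.18,.15,.12,.1,.08,.06,.04,.02,0]:
    print(t,(np.array([-16.33*np.cos(p+t),-16.33*np.sin(p+t)])-c0).round(2))
"
```

```text
t 46.1 pos [ 0.5712 -0.014   0.177 ] q [-0.07  0.23  2.02  0.    0.9  -0.18] F [-0.9  5.3  1.1] gap 0.0113 g 30.0
0.6 [-0.64  0.5 ]
0.55 [-1.26  1.04]
0.5 [-1.85  1.61]
0.45 [-2.4  2.2]
0.4 [-2.93  2.82]
0.35 [-3.43  3.47]
0.3 [-3.89  4.14]
0.26 [-4.24  4.7 ]
0.22 [-4.56  5.27]
0.18 [-4.86  5.84]
0.15 [-5.08  6.29]
0.12 [-5.27  6.74]
0.1 [-5.4   7.04]
0.08 [-5.51  7.34]
0.06 [-5.63  7.65]
0.04 [-5.73  7.96]
0.02 [-5.83  8.27]
0 [-5.92  8.58]
```

>>> {"api": "send_rows", "payload": {
  "series": [
    [0,-0.64,0.5,0,0,0,0],
    [0,-1.26,1.04,0,0,0,0],
    [0,-1.85,1.61,0,0,0,0],
    [0,-2.4,2.2,0,0,0,0],
    [0,-2.93,2.82,0,0,0,0],
    [0,-3.43,3.47,0,0,0,0],
    [0,-3.89,4.14,0,0,0,0],
    [0,-4.24,4.7,0,0,0,0],
    [0,-4.56,5.27,0,0,0,0],
    [0,-4.86,5.84,0,0,0,0]
  ]
}}

```text
time: 46.93
position: [0.5228, -0.0194, 0.1181]
ee_rot: [-2.097, -2.338, 0.0]
force: [0.5, 6.2, -3.1]
finger_gap: 0.0115
grasp_force: 30.0
```

```bash
python3 -c "
from h import *
st()"
```

```text
t 46.9 pos [ 0.5228 -0.0194  0.1181] q [-0.08  0.25  2.13  0.    0.76 -0.19] F [ 0.5  6.2 -3.1] gap 0.0115 g 30.0
```

>>> {"api": "send_rows", "payload": {
  "series": [
    [0,-0.2,0.4,0,0,0,0],
    [0,-0.35,0.8,0,0,0,0],
    [0,-0.5,1.2,0,0,0,0],
    [0,-0.65,1.5,0,0,0,0],
    [0,-0.75,1.8,0,0,0,0],
    [0,-0.85,2.1,0,0,0,0],
    [0,-0.92,2.3,0,0,0,0],
    [0,-0.98,2.5,0,0,0,0],
    [0,-1.03,2.65,0,0,0,0],
    [0,-1.05,2.75,0,0,0,0]
  ]
}}

```text
time: 47.77
position: [0.5138, -0.0208, 0.0929]
ee_rot: [2.097, 2.339, 0.001]
force: [-12.4, 3.7, 43.3]
finger_gap: 0.0109
grasp_force: 30.0
```

```bash
python3 -c "
from h import *
st()"
```

```text
t 47.8 pos [ 0.5138 -0.0208  0.0929] q [-0.09  0.28  2.15  0.    0.71 -0.2 ] F [-12.4   3.7  43.3] gap 0.0109 g 30.0
```

Firm contact at the shut height. Ease off, then release.

>>> {"api": "send_rows", "payload": {
  "series": [
    [0,0.1,-0.25,0,0,0,0],
    [0,0.1,-0.25,0,0,0,0]
  ]
}}

```text
time: 47.93
position: [0.5139, -0.0208, 0.0938]
ee_rot: [-2.097, -2.339, 0.0]
force: [-1.2, 2.4, -4.9]
finger_gap: 0.0112
grasp_force: 30.0
```

>>> {"api": "send_rows", "payload": {
  "series": [
    [0,0,0,0,0,0,0.35],
    [0,0,0,0,0,0,0.35],
    [0,0,0,0,0,0,0.35],
    [0,0,0,0,0,0,0.35],
    [0,0,-3,0,0,0,0.35],
    [0,0,-7,0,0,0,0.35],
    [0,0,-11,0,0,0,0.35],
    [0,0,-13,0,0,0,0],
    [0,0,-13,0,0,0,0],
    [0,0,-13,0,0,0,0]
  ]
}}

```text
time: 48.77
position: [0.515, -0.0209, 0.2245]
ee_rot: [2.095, 2.338, 0.002]
force: [-0.4, 0.1, -0.9]
finger_gap: 0.0148
grasp_force: 0.0
```

```bash
python3 - <<'E'
from seg import *
st();b=save("side","pics/s15.png")
cs=comp(b,(190,130,300,230),(105,120,50),(125,255,255),1);print("side hood",cv2.boundingRect(cs[0]),cv2.boundingRect(comp(cv2.imread("pics/s2.png")[:,:,::-1],(190,130,300,230),(105,120,50),(125,255,255),1)[0]))
go((.6095,-.175,.2),5.9); print(onz("top",(343,175),.05))
E
```

```text
t 48.8 pos [ 0.515  -0.0209  0.2245] q [-0.09  0.07  2.1  -0.    0.97 -0.2 ] F [-0.4  0.1 -0.9] gap 0.0148 g 0.0
side hood (211, 155, 72, 67) (211, 155, 72, 67)
shift [-16.36   7.79   2.31] turn [0.    0.    0.006] j6 -22 rows 5
[ 0.60819989 -0.17711411  0.05      ]
```

```bash
python3 - <<'E'
from seg import *
a=cv2.imread("pics/t4.png")[:,:,::-1];b=cv2.imread("pics/s4.png")[:,:,::-1]
c1=comp(a,(336,168,352,183),(50,120,60),(85,255,255),1)[0];(u,v),_=cv2.minEnclosingCircle(c1)
c2=comp(b,(265,155,300,180),(50,120,60),(85,255,255),1)[0];M=cv2.boundingRect(c2);print((u,v),M,cv2.contourArea(c2))
o1,d1=ray("top",(u,v));o2,d2=ray("side",(M[0]+M[2]/2-.5,M[1]+M[3]/2-.5))
s=np.linalg.lstsq(np.array([d1,-d2]).T,o2-o1,rcond=None)[0];print(o1+s[0]*d1,o2+s[1]*d2)
E
```

```text
(342.5, 174.5) (272, 165, 8, 6) 30.0
[ 0.60685529 -0.17295207  0.06207349] [ 0.60668127 -0.17301623  0.06204595]
```

>>> {"api": "send_rows", "payload": {
  "series": [
    [-16.4,7.8,0,0,0,0,0],
    [-16.4,7.8,0,0,0,0,0],
    [-16.4,7.8,0,0,0,0,0],
    [-16.4,7.8,0,0,0,0,0],
    [-16.4,7.8,0,0,0,0,0],
    [-16.4,7.8,6,0,0,0,0],
    [-16.4,7.8,10,0,0,0,0],
    [-16.4,7.8,12,0,0,0,0],
    [-16.4,7.8,12,0,0,0,0],
    [-16.4,7.8,12,0,0,0,0]
  ]
}}

```text
time: 49.65
position: [0.608, -0.1746, 0.1011]
ee_rot: [-2.093, -2.336, 0.004]
force: [0.9, 0.2, 0.6]
finger_gap: 0.0005
grasp_force: 0.0
```

```bash
python3 -c "
from h import *
st();go((.610,-.1755,.07),5.9)"
```

```text
t 49.6 pos [ 0.608  -0.1746  0.1011] q [-0.32  0.43  1.91  0.    0.81 -0.43] F [0.9 0.2 0.6] gap 0.0005 g 0.0
shift [-0.11  0.2   3.11] turn [-0.005 -0.002  0.006] j6 -22 rows 1
```

>>> {"api": "send_rows", "payload": {
  "series": [
    [-0.1,0.1,2,0,0,0,0],
    [-0.1,0.1,3,0,0,0,0],
    [-0.1,0.1,3.5,0,0,0,0],
    [-0.1,0.1,3.8,0,0,0,0],
    [-0.1,0.1,3.8,0,0,0,0],
    [-0.1,0.1,3.8,0,0,0,0]
  ]
}}

```text
time: 50.15
position: [0.6114, -0.1763, 0.0665]
ee_rot: [2.096, 2.339, 0.001]
force: [0.6, 0.4, 2.0]
finger_gap: 0.0002
grasp_force: 0.9
```

>>> {"api": "send_rows", "payload": {
  "series": [
    [0.2,-0.2,0.2,0,0,0,0],
    [0.2,-0.2,0.4,0,0,0,0],
    [0.2,-0.2,0.6,0,0,0,0],
    [0.2,-0.2,0.6,0,0,0,0],
    [0.2,-0.2,0.6,0,0,0,0]
  ]
}}

```text
time: 50.57
position: [0.6095, -0.1746, 0.061]
ee_rot: [2.096, 2.339, 0.001]
force: [-4.7, 1.5, 21.5]
finger_gap: 0.0004
grasp_force: 10.7
```

>>> {"api": "send_rows", "payload": {
  "series": [
    [0,0,0.07,0,0,0,0],
    [0,0,0.07,0,0,0,0],
    [0,0,0.07,0,0,0,0]
  ]
}}

```text
time: 50.82
position: [0.6096, -0.1747, 0.0608]
ee_rot: [2.096, 2.339, 0.001]
force: [-8.4, 2.3, 30.4]
finger_gap: 0.0005
grasp_force: 15.0
```

>>> {"api": "send_rows", "payload": {
  "series": [
    [0,0,-2,0,0,0,0],
    [0,0,-6,0,0,0,0],
    [0,0,-10,0,0,0,0],
    [0,0,-14,0,0,0,0],
    [0,-18,-14,0,0,0,0],
    [0,-18,-14,0,0,0,0],
    [0,-18,-14,0,0,0,0],
    [0,-18,-14,0,0,0,0],
    [0,-18,-14,0,0,0,0],
    [0,-18,-14,0,0,0,0]
  ]
}}

```text
time: 51.65
position: [0.4268, -0.1939, 0.1985]
ee_rot: [-2.098, -2.337, 0.001]
force: [0.8, -0.3, -0.4]
finger_gap: -0.0001
grasp_force: 0.0
```

```bash
python3 - <<'E'
from seg import *
st();b=save("side","pics/s16.png");o=cv2.imread("pics/s2.png")[:,:,::-1]
print([cv2.boundingRect(comp(i,(190,130,300,230),(105,120,50),(125,255,255),1)[0]) for i in(b,o)])
s0=cv2.imread("pics/side0.png")[:,:,::-1]
for n,bx in dict(glue=(105,220,145,290),pink=(155,245,195,295),turq=(215,295,265,350),driver=(95,315,185,375),tape=(295,245,335,285),jar=(255,120,285,160)).items():
    x0,y0,x1,y1=bx;print(n,np.abs(b[y0:y1,x0:x1].astype(int)-s0[y0:y1,x0:x1]).mean().round(1))
E
```

```text
t 51.6 pos [ 0.4268 -0.1939  0.1985] q [-0.48  0.03  2.2  -0.    0.92 -0.58] F [ 0.8 -0.3 -0.4] gap -0.0001 g 0.0
[(211, 155, 72, 67), (211, 155, 72, 67)]
glue 4.9
pink 5.7
turq 8.7
driver 6.3
tape 17.8
jar 4.5
```

```bash
python3 - <<'E'
from seg import *
b=cv2.imread("pics/s16.png")[:,:,::-1];s0=cv2.imread("pics/side0.png")[:,:,::-1]
r=[cv2.boundingRect(comp(i,(280,235,350,295),(20,130,60),(36,255,255),1)[0]) for i in(b,s0)];print(r)
if max(abs(np.subtract(*r)))<=2: print(arm.finish_job())
E
```

```text
[(301, 253, 30, 28), (302, 252, 29, 29)]
the job is handed in; nothing more can be done
None
```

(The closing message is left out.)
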